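# Return the check weight to its block with sprung forceps

### The arm

A 7-joint arm with a two-finger parallel gripper is mounted at the origin on the work surface. World frame = base frame: x ahead of the robot, y to its left, z up, the work surface at z = 0. Lengths are in mm, angles in degrees, forces in N, time in s.
With the tool pointing down it reaches from about 425 to 1025 mm from the base axis. Payload 9.4 kg.
Tool frame: the origin (TCP) lies at the very end of the fingers, on their centre line; the grasp point (between the pads) lies 19 mm behind it; z points along the fingers, y is the direction in which the jaws open and shut (so a half turn about z gives the same grasp; the last joint's range is limited). The gripper opens to 85 mm and grips with 20 to 120 N. Pads are 22 mm wide; open, the fingers measure 114 mm over their backs; the gripper's body (76 mm by 85 mm) begins 54 mm behind the grasp point. The pads swing forward as they close: fully open they stand 13 mm farther back than shut.
Start: joints at [60.178, 34.337, -0.143, 91.639, 0.103, 54.024, -4.572], TCP at [311.287, -654.77, 231.275] pointing down, gripper open.
Joint ranges: [-147.43, 147.43], [-19.82, 112.94], [-74.19, 73.91], [6.32, 146.72], [-59.91, 239.91], [6.04, 106.73], [-150.56, 150.56]. Speed limits (degrees/s): [127.2, 127.2, 172.46, 172.46, 180, 180, 180].

### API

Orientations are given as a 3x3 rotation matrix whose columns are the frame's x, y, z axes.
In Python, from station import monitor, snapshot, camera_params, arm gives the robot as it stands.
- The arm moves only by the tool jog_arm, never from a script. Its argument "increments" is a list of rows, each an object of numbers: "x", "y", "z": the shift along the tool's x, y, z in m; "twist": the turn about the tool's z in rad; "claw": the opening, from 0 (shut) to 1 (fully open). In form: [{"x": .., "y": .., "z": .., "twist": .., "claw": ..}, ...]. A call has 1 to 10 rows; each row is the pose to reach, as a shift and turn from the pose measured when the call began, along the tool's axes at that moment; what a row does not reach only later rows make up. A row lasts 1/8 s, in which the tool goes at most 62.5 mm and 10.7 degrees, less where a joint would pass 70% of its speed; a pose out of reach is approached as far as the arm can. A call with a gripper value outside its range is refused whole. The fingers move at their own pace and stop on an object; the grip force is fixed at half the most. Time passes only in rows, so rows that repeat a pose let the fingers close. It gives the time, the measured TCP pose, the force and the opening at its end, in the units of the state.
- monitor.state(): the state, without advancing time (a new reading comes with each control period).
- snapshot(name): name is "scene" or "top" or "wrist"; returns (picture, depth): 400x640x3 uint8, red, green, blue; 400x640 float32, mm along the optical axis (not along the pixel's ray), 0 where there is no reading.
- camera_params(name): a dict with "vertical_fov" (degrees; the focal length in pixels is half the picture's height over the tangent of half this angle, whatever the lens; pixels are square), "cx", "cy" (the principal point, pixels), "camera_from_world" (4x4, takes a point from world to camera coordinates); the wrist camera has in their place "tool_from_camera" (4x4, takes a point from camera to tool coordinates, whose origin is the TCP and whose axes are the flange's). Camera axes: x right, y down, z forward; pixel columns grow to the right and rows downward; lengths in mm; the calibration is good to about 2 mm. The wrist camera is an equidistant fisheye: a pixel r from the principal point sees the ray r / f radians off the axis. A picture is of the moment at which its call begins: read the wrist's pose just before it. camera_params takes no time and is no camera call.
- arm.close_job(): hands the job in, once; it reports no verdict.
The state is a dict: "t": time; "joint_pos": joint angles; "qd": joint speeds; "tau": joint torques, N m; "eef_pos": TCP position; "orientation": TCP orientation; "wrist_force": force on the tool from outside, world axes, zero at the start; "torque": the same for the moment, N m; "grip_width": opening from 0.0 (shut) to 1.0 (fully open).
Only numpy, scipy, OpenCV 4.12 (cv2) and the standard library are available. Lean on these libraries where they do the work, as an engineer would, in place of code of your own. Each camera call takes 0.05 s, during which the arm holds its last target. There are 200 camera calls.

### The job

The balance check is over: take the sprung forceps from their rest, lift the 50 g brass weight off the balance pan with them by the neck below its knob, and press it down firmly but gently onto the felt at the bottom of its empty recess in the wooden weight block before you let go of it. Then lay the forceps back on their rest as you found them, level across both bars. Never touch the weight with the gripper itself, squeeze and push with no more force than the job needs so that neither weight nor recess is marked, do not lean on the balance, and leave the other weights, the beaker and the jar alone.

Things in the scene. Friction and masses are not known exactly. Their poses are not given: they have to be found in the camera images.
- tongs: Sprung steel forceps, 155 mm long, 55 to 75 g, lying on the rest, bent tips down. Origin under the middle of the grip zone, on the blades' underside (30 mm above the bench on the rest); x points to the tips, y to the left blade, z up. Two blades (3 mm thick, 12 mm high, on edge) pivot on a rear bow at x -90 mm; a spring holds them apart. They pitch in the fingers if the tips are pushed too hard.
- tongs_grip (a point): Middle of the black ribbed rubber grips (x -20 to +20 mm, 20 mm high), 10 mm above the origin of tongs, so 40 mm above the bench on the rest. Pinch here from above, across y. Width over the grips here: 50 mm free, about 41 mm with the jaws 26 mm apart, 30 mm (outer faces then parallel) when the jaws hold the 50 g weight's neck.
- tongs_jaws (a point): Point midway between the two dark serrated jaws, at mid height: x +50 mm, 29 mm below tongs_grip. The jaws are 5 mm high, V-shaped seen from above (they centre the neck along the forceps' length if it is within about 4 mm) and stand 40 mm apart when free.
- blade_left: Left blade (+y) of the forceps with its jaw; origin at its pivot, x along the blade. Holding the blades against the spring takes about 0.6 N per side, at the grips, for each mm below 50 mm: 5 to 7 N at 41 mm (enough to carry the empty forceps), 11 N at 30 mm.
- blade_right: Right blade (-y) of the forceps with its jaw; origin at its pivot, x along the blade. With the neck between the jaws, squeeze beyond the spring's 11 N reaches the neck as 0.64 N per N: 20 N per side at the grips holds it with about 6 N, enough to carry it and press it in; over 12 N on the neck (30 N at the grips) may mark it.
- weight: The 50 g brass weight, standing on the balance pan at the start; origin at the centre of its underside, z up. Body 20 mm across and 15 mm high with a 1 mm step at the foot, neck 9 mm across from 15 to 23 mm, knob 15 mm across from 23 to 30 mm. To take it by the neck, bring the open jaws down past the knob until their middle is 19 mm above the origin.
- balance: White bench balance, 200 mm deep (x) by 160 mm wide, fixed; its display and keys face -x of its own frame. Origin under its centre, on the bench. The housing is 55 mm high, the pan's top 62 mm above the bench.
- pan (a point): Centre of the top of the balance's round steel pan, 112 mm across.
- block: Wooden weight block, 70 (x) by 160 (y) by 30 mm high, fixed; origin under its centre, on the bench. Three round recesses in a row along y: 100 g weight at y +44 mm, the empty 50 g recess at y 0, 20 g weight at y -44 mm.
- recess (a point): Centre of the mouth of the empty recess, in the block's top face, 30 mm above the bench. 21.6 mm across, 1.5 mm chamfer. White sprung nubs, 7 mm down its near and far walls, grip the weight: it does not drop in, pushing past them takes 1 to 2 N. Below lies felt, 10 to 14 mm down (its thickness differs, hidden): there the force rises 4 N per mm. Bed it with 3 to 5 N; over 6 N marks it.
- rest: Blue rest for the forceps, fixed; origin on the bench; the forceps lie along its x axis, tips towards +x, origin over origin. Base plate 4 mm high, 92 mm wide (y), from x -69 to +31 mm; two bars across it, 8 mm thick, at x -60 and +27 mm, tops 30 mm above the bench, with 10 mm high lips at their ends that leave 78 mm between. Fingers have room between the bars, down to the base plate.
- weight_big: 100 g brass weight in its recess, 26 mm across, its knob's top 50 mm above the bench; origin under its centre; leave it.
- weight_small: 20 g brass weight in its recess, 16 mm across, its knob's top 37 mm above the bench; origin under its centre; leave it.
- beaker: Empty glass beaker, 66 mm across, 85 mm high, origin under its centre; leave it.
- jar: White plastic jar, 48 mm across, 60 mm high, origin under its centre; leave it.

How it is judged:
By the outcome, as a careful person would: the job done as asked, in the order asked, and still so for the second after the job is handed in, with the robot touching nothing.
It also fails if it takes over 64 s, if anything falls off the work surface, if the arm or the gripper's body presses on something with over 40 N, if the wrist force passes 120 N, or if a joint passes its speed limit or range.

## Working session

There is one attempt and no reset: what is moved stays moved. The work goes in short steps, Python scripts to look and compute and a tool call to move; the robot and the scene stay as the last step left them, time stands still between calls to the robot, and variables do not carry over. Pictures are saved under pics/ and viewed, about 8 in all and at most 12, crops included, and the job is handed in when it is done.

Besides the shell and the picture viewer there is one more tool, called after "Call:" by a JSON object that holds its "name" and its "arguments", one argument or row to a line. jog_arm: Moves the arm, as the interface text tells. Its arguments: {"type":"object","properties":{"increments":{"type":"array"}},"required":["increments"]}

```bash
ls; mkdir -p pics
cat > h.py <<'E'
import numpy as np, cv2
from station import monitor, snapshot, camera_params, arm
def grab(n):
    s=monitor.state(); im,d=snapshot(n); np.savez('/tmp/%s.npz'%n,im=im,d=d,p=s['eef_pos'],R=s['orientation'])
    cv2.imwrite('pics/_%s.png'%n,im[...,::-1]); return im,d
def load(n): z=np.load('/tmp/%s.npz'%n); return z['im'],z['d'],z['p'],z['R']
def ray(n,u,v,p=None,R=None):
    c=camera_params(n); f=200/np.tan(np.radians(c['vertical_fov'])/2)
    a=np.array([u-c['cx'],v-c['cy']])
    if n=='wrist':
        r=np.hypot(*a); th=r/f; k=np.array([*(a/max(r,1e-9)*np.sin(th)),np.cos(th)])
        T=np.array(c['tool_from_camera']); return p+R@T[:3,3], R@T[:3,:3]@k
    T=np.linalg.inv(np.array(c['camera_from_world'])); return T[:3,3],T[:3,:3]@np.array([a[0]/f,a[1]/f,1])
def atz(n,u,v,z,p=None,R=None):
    o,k=ray(n,u,v,p,R); return (o+k*(z-o[2])/k[2]).round(1)
def atd(n,u,v,d):  # pinhole w/ depth
    o,k=ray(n,u,v); return (o+k*d[int(v),int(u)]).round(1)
E
python3 - <<'E'
from h import *
s=monitor.state(); print({k:np.round(v,2).tolist() for k,v in s.items()})
for n in('scene','top','wrist'):
    c=camera_params(n); print(n,{k:np.round(v,3).tolist() for k,v in c.items()})
ims=[grab(n)[0] for n in('top','scene','wrist')]
cv2.imwrite('pics/top1.png',cv2.resize(ims[0],(800,500))[...,::-1])
E
```

```text
pics
{'t': 0.0, 'joint_pos': [60.18, 34.39, -0.15, 91.68, 0.1, 54.02, -4.57], 'qd': [0.01, -0.06, 0.06, 0.0, -0.02, -0.02, -0.07], 'tau': [-0.0, -77.65, 1.56, -25.8, 0.01, 0.01, 0.0], 'eef_pos': [311.06, -654.36, 230.41], 'orientation': [[0.9, 0.43, -0.0], [0.43, -0.9, 0.0], [-0.0, -0.0, -1.0]], 'wrist_force': [0.6, -0.35, 0.09], 'torque': [-0.05, -0.03, 0.05], 'grip_width': 1.0}
scene {'vertical_fov': 57.475, 'cx': 319.669, 'cy': 199.56, 'camera_from_world': [[0.824, 0.567, -0.008, -491.72], [0.447, -0.659, -0.605, -206.846], [-0.348, 0.495, -0.796, 973.088], [0.0, 0.0, 0.0, 1.0]]}
top {'vertical_fov': 45.693, 'cx': 314.934, 'cy': 197.491, 'camera_from_world': [[-0.005, -1.0, -0.007, 37.24], [-0.982, 0.006, -0.189, 574.83], [0.189, 0.005, -0.982, 1128.337], [0.0, 0.0, 0.0, 1.0]]}
wrist {'vertical_fov': 65.706, 'cx': 322.283, 'cy': 204.21, 'tool_from_camera': [[-0.001, -0.956, -0.295, 76.011], [1.0, -0.001, -0.0, 0.199], [0.0, -0.295, 0.956, -143.843], [0.0, 0.0, 0.0, 1.0]]}
```

View pics/top1.png

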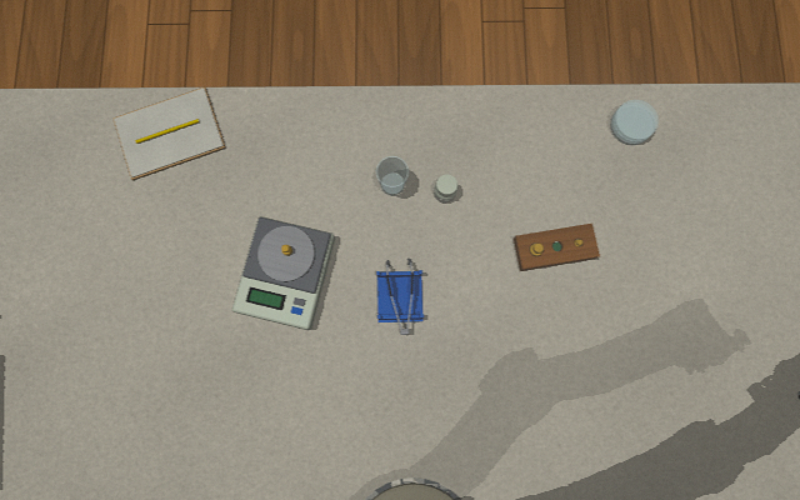

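The top view shows the balance and weight at (287,250), the forceps on their rest at (401,297), the block at (557,247), and the beaker and jar behind at (393,175) and (446,187). I'll enlarge these for coarse poses.

Run:
```python
from h import *
im,d,_,_=load('top')
c=[im[v:v+100,u:u+100] for u,v in((180,160),(270,190),(396,147))]
o=np.hstack([cv2.resize(x,(266,266),interpolation=cv2.INTER_CUBIC) for x in c])
cv2.imwrite('pics/t2.png',o[...,::-1])
for nm,u,v,z in(('knob',229.5,199.5,92),('rest',320,237,4),('bow',324,265,36),('tipL',311,209,40),('tipR',328,208,40),('recess',446,196.5,30),('big',430,199,50),('small',463,194,37)): print(nm,atz('top',u,v,z),atd('top',u,v,d))
```

```text
knob [564.2 240.1  92. ] [564.3 240.2  91.8]
rest [481.7  21.9   4. ] [481.9  21.8   2.2]
bow [409.   12.6  36. ] [408.9  12.7  39.3]
tipL [548.5  44.1  40. ] [554.8  44.7   2.3]
tipR [550.8   1.4  40. ] [553.3   1.1  25.5]
recess [ 580.3 -299.1   30. ] [ 582.2 -301.8   20.2]
big [ 570.4 -253.4   50. ] [ 570.7 -253.8   48.2]
small [ 585.2 -340.5   37. ] [ 584.8 -339.9   38.8]
```

View pics/t2.png

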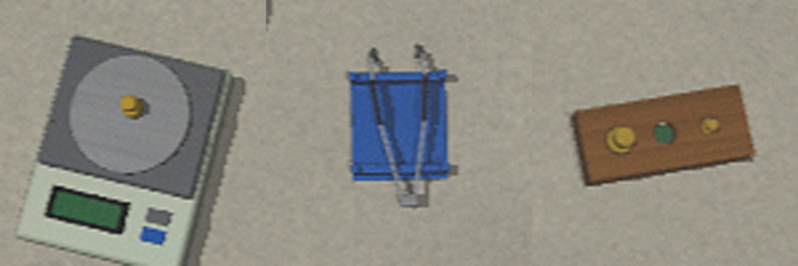

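Call:
{"name": "jog_arm", "arguments": {
  "increments": [
    {"x": 0.05, "y": -0.035, "z": 0},
    {"x": 0.1, "y": -0.07, "z": 0.0, "twist": 0.1},
    {"x": 0.15, "y": -0.1, "z": 0.01, "twist": 0.2},
    {"x": 0.2, "y": -0.135, "z": 0.02, "twist": 0.3},
    {"x": 0.25, "y": -0.17, "z": 0.03, "twist": 0.36},
    {"x": 0.3, "y": -0.2, "z": 0.04, "twist": 0.36},
    {"x": 0.341, "y": -0.23, "z": 0.05, "twist": 0.36},
    {"x": 0.341, "y": -0.23, "z": 0.05, "twist": 0.36},
    {"x": 0.341, "y": -0.23, "z": 0.05, "twist": 0.36}
  ]
}}

```text
validation failed for argument at $.in...
```

Run:
```python
from h import *
im,d=grab('wrist'); s=monitor.state(); print(s['eef_pos'],np.round(s['orientation'],3).tolist(),s['wrist_force'],s['torque'])
cv2.imwrite('pics/w3.png',im[...,::-1])
```

```text
[ 311.1627927  -654.51471059  230.71843527] [[0.903, 0.429, -0.001], [0.429, -0.903, 0.001], [-0.0, -0.001, -1.0]] [ 0.58203723 -0.53575385 -0.51806279] [0.03148845 0.0101417  0.00583716]
```

View pics/w3.png

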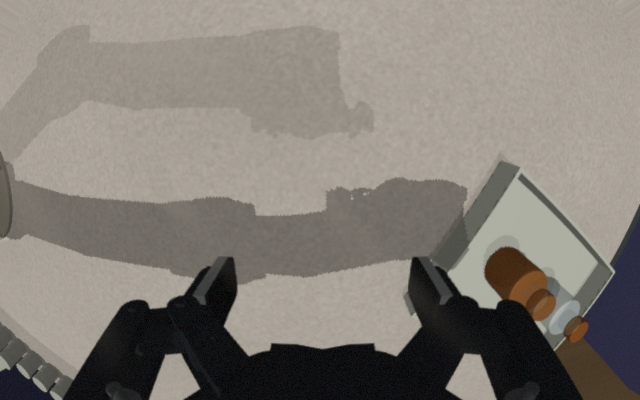

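The arm did not move: the view still shows the bare bench, with the fingers at (215,280) and (430,280). The rows probably need all five keys.

Call:
{"name": "jog_arm", "arguments": {
  "increments": [
    {"x": 0.05, "y": -0.035, "z": 0, "twist": 0, "claw": 1},
    {"x": 0.1, "y": -0.07, "z": 0.0, "twist": 0.1, "claw": 1},
    {"x": 0.15, "y": -0.1, "z": 0.01, "twist": 0.2, "claw": 1},
    {"x": 0.2, "y": -0.135, "z": 0.02, "twist": 0.3, "claw": 1},
    {"x": 0.25, "y": -0.17, "z": 0.03, "twist": 0.36, "claw": 1},
    {"x": 0.3, "y": -0.2, "z": 0.04, "twist": 0.36, "claw": 1},
    {"x": 0.341, "y": -0.23, "z": 0.05, "twist": 0.36, "claw": 1},
    {"x": 0.341, "y": -0.23, "z": 0.05, "twist": 0.36, "claw": 1},
    {"x": 0.341, "y": -0.23, "z": 0.05, "twist": 0.36, "claw": 1}
  ]
}}

```text
t: 1.32
eef_pos: [520.2, -300.6, 180.9]
orientation: [[0.996, 0.084, -0.001], [0.084, -0.996, 0.0], [-0.001, -0.001, -1.0]]
wrist_force: [-0.3, 0.0, -0.8]
grip_width: 1.001
```

Run:
```python
from h import *
im,d=grab('wrist')
cv2.imwrite('pics/w4.png',im[...,::-1])
```

```text
(no output)
```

View pics/w4.png

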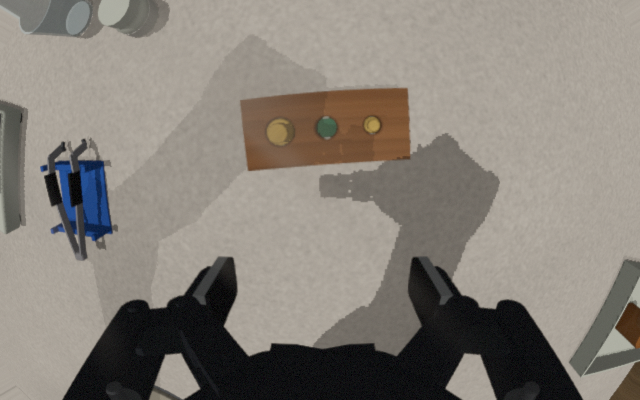

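The block's top corners are at about (241,100), (408,89), (410,157) and (248,170). The empty recess is at (327,127), the big knob at (280,132) and the small one at (373,124). Next I go over the rest.

Run:
```python
from h import *
im,d,p,R=load('wrist')
g=cv2.cvtColor(im,cv2.COLOR_RGB2HSV)
x=im[105:150,300:355].astype(int); m=((x[...,1]>x[...,0]+5)).astype(np.uint8); v,u=np.nonzero(m); print('green blob',u.mean()+300,v.mean()+105,u.min()+300,u.max()+300,v.min()+105,v.max()+105,m.sum())
for a in((327,127,30),(241,100,30),(408,89,30),(410,157,30),(248,169,30),(280,132,50),(373,124,37)): print(a,atz('wrist',*a,p,R))
hsv=g; mk=cv2.inRange(hsv,(3,90,50),(20,255,255)); mk[:70]=0;mk[190:]=0;mk[:,:220]=0;mk[:,430:]=0
c=max(cv2.findContours(mk,0,2)[0],key=cv2.contourArea); print(cv2.approxPolyDP(c,6,True)[:,0].tolist())
```

```text
green blob 326.48979591836735 127.06122448979592 317 336 118 136 294
(327, 127, 30) [ 581.5 -299.8   30. ]
(241, 100, 30) [ 602.6 -215.6   30. ]
(408, 89, 30) [ 626.8 -373.7   30. ]
(410, 157, 30) [ 560.8 -383.6   30. ]
(248, 169, 30) [ 535.3 -225.8   30. ]
(280, 132, 50) [ 575.  -258.2   50. ]
(373, 124, 37) [ 588.8 -341.9   37. ]
[[406, 88], [262, 98], [243, 115], [248, 169], [409, 158]]
```

Call:
{"name": "jog_arm", "arguments": {
  "increments": [
    {"x": -0.01, "y": -0.05, "z": 0, "twist": 0, "claw": 1},
    {"x": -0.02, "y": -0.11, "z": 0.0, "twist": 0, "claw": 1},
    {"x": -0.03, "y": -0.17, "z": 0, "twist": 0, "claw": 1},
    {"x": -0.04, "y": -0.23, "z": 0, "twist": 0, "claw": 1},
    {"x": -0.043, "y": -0.29, "z": 0, "twist": 0, "claw": 1},
    {"x": -0.043, "y": -0.324, "z": 0, "twist": 0, "claw": 1},
    {"x": -0.043, "y": -0.324, "z": 0.0, "twist": 0, "claw": 1},
    {"x": -0.043, "y": -0.324, "z": 0.0, "twist": 0, "claw": 1}
  ]
}}

```text
t: 2.38
eef_pos: [450.5, 16.4, 181.4]
orientation: [[0.997, 0.081, -0.0], [0.081, -0.997, -0.0], [-0.0, 0.0, -1.0]]
wrist_force: [0.8, 0.3, 0.3]
grip_width: 0.996
```

Run:
```python
from h import *
im,d=grab('wrist'); print(monitor.state()['eef_pos'])
cv2.imwrite('pics/w5.png',cv2.resize(im[50:310,120:520],(800,520),interpolation=cv2.INTER_CUBIC)[...,::-1])
```

```text
[450.45942409  16.12643765 181.3185098 ]
```

View pics/w5.png

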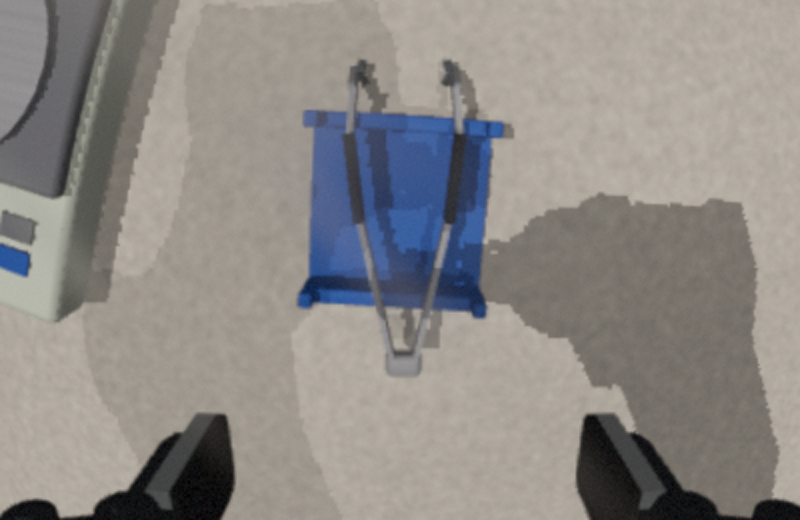

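The forceps jaws are at crop (361,72) and (451,72). The grips run from (350,135) to (359,222) and from (460,135) to (449,222), and the bow is at (404,362). They lie straight on the rest.

Run:
```python
from h import *
im,d,p,R=load('wrist')
P={}
for n,u,v,z in(('gLf',350,135,50),('gLr',359,222,50),('gRf',460,135,50),('gRr',449,222,50),('jL',361,72,14),('jR',451,72,14),('bow',404,362,42),('barf1',306,117,40),('barf2',502,129,40),('barr1',305,296,40),('barr2',480,307,40)):
    U,V=120+u/2,50+v/2; P[n]=atz('wrist',U,V,z,p,R); print(n,P[n])
g=(P['gLf']+P['gLr']+P['gRf']+P['gRr'])/4; print('grip',g)
a=(P['gLf']+P['gRf'])/2-P['bow']; print('yaw',np.degrees(np.arctan2(a[1],a[0])),np.hypot(*a[:2]))
a=(P['jL']+P['jR'])/2-P['bow']; print('yaw',np.degrees(np.arctan2(a[1],a[0])),np.hypot(*a[:2]), (P['jL']+P['jR'])/2)
a=P['gLf']-P['gRf']; print('w',np.hypot(*a[:2]),np.degrees(np.arctan2(-a[0],a[1])))
for q in('f','r'):
    a=P['bar'+q+'1']-P['bar'+q+'2'];print('bar',np.hypot(*a[:2]),np.degrees(np.arctan2(-a[0],a[1])))
print('tool yaw',np.degrees(np.arctan2(R[1,0],R[0,0])))
im,d,_,_=load('top'); print(atz('top',229.5,199.5,92))
```

```text
gLf [519.3  46.1  50. ]
gLr [480.5  39.5  50. ]
gRf [523.1  -2.1  50. ]
gRr [483.7  -0.9  50. ]
jL [550.4  46.   14. ]
jR [553.9   1.8  14. ]
bow [411.6  13.7  42. ]
barf1 [526.2  67.7  40. ]
barf2 [527.8 -22.1  40. ]
barr1 [441.  64.  40.]
barr2 [442.2 -20.8  40. ]
grip [501.65  20.65  50.  ]
yaw 4.330738863135219 109.91382988505134
yaw 4.150794720364227 140.91963135063895 [552.15  23.9   14.  ]
w 48.34956049438299 4.507770793401432
bar 89.81425276647354 1.0207522076132733
bar 84.80849014102303 0.810735219262368
tool yaw 4.617768743000863
[564.2 240.1  92. ]
```

Call:
{"name": "jog_arm", "arguments": {
  "increments": [
    {"x": 0.03, "y": 0, "z": 0.03, "twist": 0.005, "claw": 1},
    {"x": 0.051, "y": 0, "z": 0.07, "twist": 0.005, "claw": 1},
    {"x": 0.051, "y": 0, "z": 0.1, "twist": 0.005, "claw": 1},
    {"x": 0.051, "y": 0, "z": 0.11, "twist": 0.005, "claw": 1},
    {"x": 0.051, "y": 0, "z": 0.11, "twist": 0.005, "claw": 0.85}
  ]
}}

```text
t: 3.05
eef_pos: [501.0, 19.0, 71.2]
orientation: [[0.997, 0.073, -0.001], [0.073, -0.997, -0.001], [-0.001, 0.001, -1.0]]
wrist_force: [0.1, 1.0, 0.8]
grip_width: 0.851
```

Run:
```python
from h import *
im,d=grab('wrist'); s=monitor.state(); print(s['eef_pos'],s['grip_width'],s['wrist_force'])
cv2.imwrite('pics/w6.png',cv2.resize(im[50:350,120:520],(800,600),interpolation=cv2.INTER_CUBIC)[...,::-1])
```

```text
[501.29774646  19.3288219   71.84402495] 0.852370141798358 [-0.07208812  0.24618835  0.83579484]
```

View pics/w6.png

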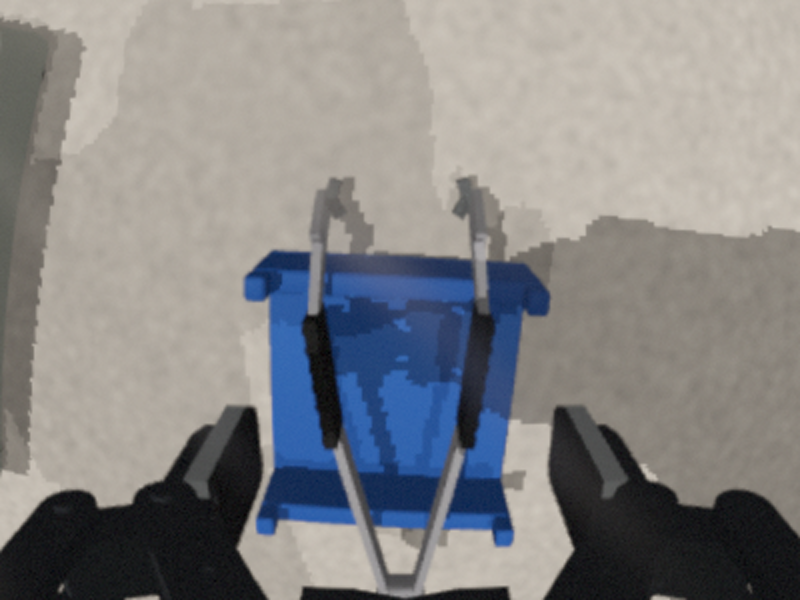

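The jaws are at crop (335,190) and (466,190). The grips run (315,315)–(333,445) and (484,315)–(468,445), and the open fingers straddle them.

Run:
```python
from h import *
im,d,p,R=load('wrist')
P=[atz('wrist',120+u/2,50+v/2,z,p,R) for u,v,z in((315,315,50),(333,445,50),(484,315,50),(468,445,50))]
J=[atz('wrist',120+u/2,50+v/2,z,p,R) for u,v,z in((338,185,14),(466,185,14))]
B=[atz('wrist',120+u/2,50+v/2,z,p,R) for u,v,z in((257,290,40),(539,303,40),(266,525,40),(503,535,40))]
print(P,J,B)
g=np.mean(P,0);f=(P[0]+P[2])/2;r=(P[1]+P[3])/2;j=np.mean(J,0); print('grip',g,'yaw',np.degrees(np.arctan2(*(f-r)[1::-1])),np.degrees(np.arctan2(*(j-g)[1::-1])))
dl=g-p; print('tool dxy',(R.T@dl)[:2],np.degrees(np.arctan2(R[1,0],R[0,0])))
```

```text
[array([522.2,  46. ,  50. ]), array([480.8,  39.7,  50. ]), array([525.7,  -1.4,  50. ]), array([483.8,  -1.5,  50. ])] [array([555.2,  44.8,  14. ]), array([558.2,   3.3,  14. ])] [array([525.5,  65.1,  40. ]), array([527.5, -19.3,  40. ]), array([439.2,  64. ,  40. ]), array([441.4, -20.2,  40. ])]
grip [503.125  20.7    50.   ] yaw 4.393445483577908 3.577998885470211
tool dxy [ 2.32333594 -1.54353383] 4.183895025093725
```

Call:
{"name": "jog_arm", "arguments": {
  "increments": [
    {"x": 0.0015, "y": -0.0015, "z": 0.02, "twist": 0, "claw": 0.85},
    {"x": 0.0015, "y": -0.0015, "z": 0.04, "twist": 0, "claw": 0.85},
    {"x": 0.0015, "y": -0.0015, "z": 0.0525, "twist": 0, "claw": 0.8},
    {"x": 0.0015, "y": -0.0015, "z": 0.0525, "twist": 0, "claw": 0.7},
    {"x": 0.0015, "y": -0.0015, "z": 0.0525, "twist": 0, "claw": 0.6},
    {"x": 0.0015, "y": -0.0015, "z": 0.0515, "twist": 0, "claw": 0.52},
    {"x": 0.0015, "y": -0.0015, "z": 0.051, "twist": 0, "claw": 0.47},
    {"x": 0.0015, "y": -0.0015, "z": 0.051, "twist": 0, "claw": 0.47},
    {"x": 0.0015, "y": -0.0015, "z": 0.051, "twist": 0, "claw": 0.47}
  ]
}}

```text
t: 4.22
eef_pos: [503.2, 20.9, 21.5]
orientation: [[0.997, 0.073, 0.001], [0.073, -0.997, -0.0], [0.001, 0.0, -1.0]]
wrist_force: [-0.5, -0.7, 8.8]
grip_width: 0.474
```

```bash
cat >> h.py <<'E'
def read(n=1):
    w=[]
    for i in range(n): s=monitor.state(); w.append([s['grip_width'],*s['wrist_force'],*s['torque'],*s['eef_pos']]); (n>1) and snapshot('top')
    print('w %.4f'%np.mean(w,0)[0],'F',np.mean(w,0)[1:4].round(2),'T',np.mean(w,0)[4:7].round(3),'p',np.mean(w,0)[7:].round(2),'t %.2f'%s['t'],'sd',np.std(w,0)[[0,3]].round(4))
E
python3 - <<'E'
from h import *
read(8)
E
```

```text
w 0.4717 F [ 0.04 -0.29  8.78] T [-0.023 -0.027  0.01 ] p [503.24  20.92  21.49] t 4.58 sd [0.0028 0.619 ]
```

Call:
{"name": "jog_arm", "arguments": {
  "increments": [
    {"x": 0, "y": 0, "z": -0.003, "twist": 0, "claw": 0.47},
    {"x": 0, "y": 0, "z": -0.015, "twist": 0, "claw": 0.47},
    {"x": 0, "y": 0, "z": -0.04, "twist": 0, "claw": 0.47},
    {"x": 0, "y": 0, "z": -0.08, "twist": 0, "claw": 0.47},
    {"x": 0, "y": 0, "z": -0.12, "twist": 0, "claw": 0.47},
    {"x": 0, "y": 0, "z": -0.14, "twist": 0, "claw": 0.47},
    {"x": 0, "y": 0, "z": -0.14, "twist": 0, "claw": 0.47},
    {"x": 0, "y": 0, "z": -0.14, "twist": 0, "claw": 0.47}
  ]
}}

```text
t: 5.62
eef_pos: [502.6, 21.0, 161.2]
orientation: [[0.997, 0.073, 0.001], [0.073, -0.997, -0.0], [0.001, 0.0, -1.0]]
wrist_force: [-0.3, 1.1, -0.4]
grip_width: 0.469
```

Run:
```python
from h import *
read(8); im,d=grab('wrist'); cv2.imwrite('pics/w7.png',cv2.resize(im[50:350,120:520],(800,600),interpolation=cv2.INTER_CUBIC)[...,::-1])
```

```text
w 0.4717 F [ 0.27 -0.04 -0.65] T [ 0.002 -0.006 -0.005] p [502.61  20.93 160.77] t 5.97 sd [0.0027 0.5127]
```

View pics/w7.png

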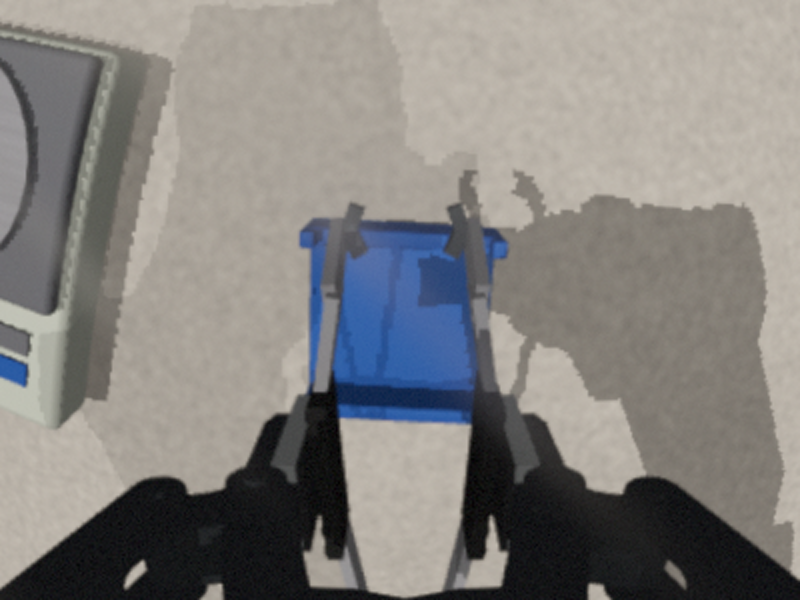

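The forceps are held, with the jaws at crop (358,238) and (457,238) and the blades symmetric. I'll get the 3D jaw position from the depth.

```bash
cat >> h.py <<'E'
def w3(u,v,d,r=1):  # wrist px -> tool coords, nearest depth in window
    c=camera_params('wrist'); f=200/np.tan(np.radians(c['vertical_fov'])/2)
    b=d[int(v)-r:int(v)+r+1,int(u)-r:int(u)+r+1]; z=np.median(b[b>0])
    a=np.array([u-c['cx'],v-c['cy']]); q=np.hypot(*a); k=np.array([*(a/q*np.tan(q/f)),1])*z
    T=np.array(c['tool_from_camera']); return (T[:3,:3]@k+T[:3,3]).round(1)
E
python3 - <<'E'
from h import *
im,d,p,R=load('wrist')
for u,v in((356,210),(358,243),(456,210),(457,243),(335,255),(331,310),(326,380),(472,255),(480,310),(486,380),(322,420),(488,420),(328,520),(478,520)): print((u,v),w3(120+u/2,50+v/2,d))
E
```

```text
(356, 210) [ 54.8 -12.    6.9]
(358, 243) [ 46.6 -11.7   6.6]
(456, 210) [54.9 12.4  6.3]
(457, 243) [46.5 12.9  7. ]
(335, 255) [ 46.7 -15.8  -7.7]
(331, 310) [ 38.  -15.4 -21.7]
(326, 380) [ 22.1 -17.2 -21.6]
(472, 255) [46.5 15.1 -7.2]
(480, 310) [ 38.   15.5 -21.8]
(486, 380) [ 22.1  17.5 -21.6]
(322, 420) [ 16.6 -17.3 -29.8]
(488, 420) [ 16.5  17.2 -29.6]
(328, 520) [ -9.5 -17.6 -29.6]
(478, 520) [ -9.6  16.5 -29.4]
```

The forceps are level in the grip, with the blade tops at tool z -21.7 front and rear. The jaw middle is at tool (50.7, 0.3, 9.3). Next I go over the weight.

Call:
{"name": "jog_arm", "arguments": {
  "increments": [
    {"x": 0.005, "y": -0.03, "z": 0, "twist": 0, "claw": 0.47},
    {"x": 0.01, "y": -0.075, "z": 0, "twist": 0, "claw": 0.47},
    {"x": 0.016, "y": -0.12, "z": 0, "twist": 0, "claw": 0.47},
    {"x": 0.021, "y": -0.165, "z": 0, "twist": 0, "claw": 0.47},
    {"x": 0.025, "y": -0.2, "z": 0, "twist": 0, "claw": 0.47},
    {"x": 0.0265, "y": -0.2145, "z": 0, "twist": 0, "claw": 0.47},
    {"x": 0.0265, "y": -0.2145, "z": 0.01, "twist": 0, "claw": 0.47},
    {"x": 0.0265, "y": -0.2145, "z": 0.02, "twist": 0, "claw": 0.47},
    {"x": 0.0265, "y": -0.2145, "z": 0.02, "twist": 0, "claw": 0.47}
  ]
}}

```text
t: 7.2
eef_pos: [513.3, 234.8, 140.0]
orientation: [[0.997, 0.071, -0.001], [0.071, -0.997, -0.002], [-0.001, 0.002, -1.0]]
wrist_force: [-0.6, 0.0, -0.8]
grip_width: 0.471
```

Run:
```python
from h import *
im,d=grab('wrist'); read(); cv2.imwrite('pics/w8.png',cv2.resize(im[100:300,190:450],(780,600),interpolation=cv2.INTER_CUBIC)[...,::-1])
```

```text
w 0.4707 F [0.5  1.49 0.03] T [-0.019 -0.009  0.016] p [513.56 235.22 140.46] t 7.25 sd [0. 0.]
```

View pics/w8.png

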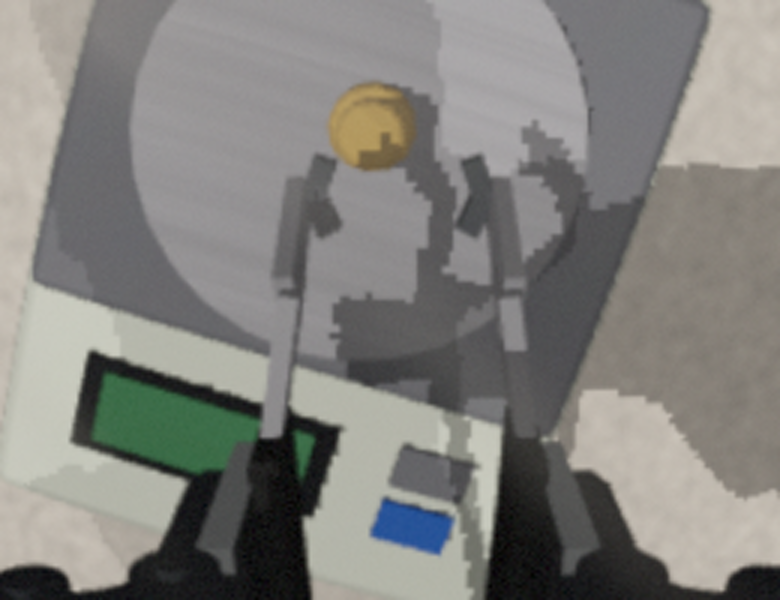

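The weight's knob is at crop (373,133), ahead of the jaws at (325,195) and (473,195) and slightly left of their middle. I'll take its centroid from the depth.

```bash
cat >> h.py <<'E'
def cloud(d,us,vs):
    return np.array([[u,v,*w3(u,v,d,0)] for v in vs for u in us if d[v,u]>0])
E
python3 - <<'E'
from h import *
im,d,p,R=load('wrist')
c=cloud(d,range(290,340),range(120,165)); W=p+c[:,2:]@R.T
k=(W[:,2]>88); q=c[k]; print('knob n',k.sum(),'z',np.median(W[k,2]), 'tool', q[:,2:].mean(0), (q[:,2:].min(0)+q[:,2:].max(0))/2, q[:,2:].max(0)-q[:,2:].min(0))
k=(W[:,2]<66)&(W[:,2]>55); print('pan z',np.median(W[k,2]))
k=(W[:,2]>72)&(W[:,2]<80); q=c[k];print('body',k.sum(),q[:,2:].min(0),q[:,2:].max(0))
for u,v in((322,165),(328,225),(474,165),(468,225)): print(w3(190+u/3,100+v/3,d))
E
```

```text
knob n 564 z 93.37274242506122 tool [55.20549645 -7.51329787 38.32446809] [55.8  -7.55 26.45] [15.  16.9 49.9]
pan z 63.258555795773546
body 232 [ 46.2 -15.7  60. ] [65.1  3.7 67.7]
[ 54.8 -12.4   7.1]
[ 44.8 -11.5   6.4]
[54.8 12.4  6.5]
[44.7 11.7  7.1]
```

Run:
```python
from h import *
im,d,p,R=load('wrist')
c=cloud(d,range(290,340),range(120,165)); t=c[:,2:]
k=(t[:,2]>42)&(t[:,2]<51); q=t[k]; print(k.sum(),q[:,2].min(),np.median(q,0),q.mean(0),q.min(0),q.max(0))
f=q[q[:,2]<49]; print(cv2.minEnclosingCircle(f[:,:2].astype(np.float32)))
k=(t[:,2]>58)&(t[:,2]<69); print(cv2.minEnclosingCircle(t[k][:,:2].astype(np.float32)))
```

```text
Traceback (most recent call last):
  File "h.py", line 28, in cloud
    return np.array([[u,v,*w3(u,v,d,0)] for v in vs for u in us if d[v,u]>0])
                           ~~^^^^^^^^^
  File "h.py", line 23, in w3
    c=camera_params('wrist'); f=200/np.tan(np.radians(c['vertical_fov'])/2)
ValueError: time passes only in moves, steps and waits
```

```bash
sed -i 's/^def grab/import functools; camera_params=functools.lru_cache(None)(camera_params)\ndef grab/' h.py
python3 - <<'E'
from h import *
im,d,p,R=load('wrist')
c=cloud(d,range(290,340),range(120,165)); t=c[:,2:]
k=(t[:,2]>42)&(t[:,2]<51); q=t[k]; print(k.sum(),q[:,2].min(),np.median(q,0),q.mean(0),q.min(0),q.max(0))
f=q[q[:,2]<49]; print(cv2.minEnclosingCircle(f[:,:2].astype(np.float32)))
k=(t[:,2]>58)&(t[:,2]<69); print(cv2.minEnclosingCircle(t[k][:,:2].astype(np.float32)))
E
```

```text
441 45.0 [55.9 -5.9 46.8] [55.74036281 -5.94875283 46.81360544] [ 48.3 -13.3  45. ] [63.3  0.9 50.5]
((55.77958679199219, -6.2070794105529785), 7.5876545906066895)
((55.71052932739258, -6.030145168304443), 10.100728034973145)
```

Call:
{"name": "jog_arm", "arguments": {
  "increments": [
    {"x": 0.003, "y": -0.003, "z": 0, "twist": 0, "claw": 0.47},
    {"x": 0.0057, "y": -0.0061, "z": 0, "twist": 0, "claw": 0.47},
    {"x": 0.0057, "y": -0.0061, "z": 0.015, "twist": 0, "claw": 0.47},
    {"x": 0.0057, "y": -0.0061, "z": 0.025, "twist": 0, "claw": 0.47},
    {"x": 0.0057, "y": -0.0061, "z": 0.025, "twist": 0, "claw": 0.47},
    {"x": 0.0057, "y": -0.0061, "z": 0.025, "twist": 0, "claw": 0.47}
  ]
}}

```text
t: 8.0
eef_pos: [518.7, 241.6, 115.3]
orientation: [[0.997, 0.071, -0.001], [0.071, -0.997, -0.002], [-0.001, 0.002, -1.0]]
wrist_force: [-0.0, -0.4, -0.3]
grip_width: 0.474
```

```bash
cat >> h.py <<'E'
def look():
    im,d=grab('wrist'); _,_,p,R=load('wrist'); c=cloud(d,range(270,370),range(115,200)); t=c[:,2:]
    j=t[(t[:,2]>5.5)&(t[:,2]<8.5)&(t[:,0]>42)&(t[:,0]<58)&(abs(t[:,1])<14)]
    for s in(-1,1):
        a=j[j[:,1]*s>0]; print('jaw',len(a),a.mean(0),a.min(0),a.max(0))
    return t,p,R
E
python3 - <<'E'
from h import *
t,p,R=look(); read()
q=t[(t[:,2]>17)&(t[:,2]<26)&(abs(t[:,1])<11)]; print(np.median(q,0),cv2.minEnclosingCircle(q[:,:2].astype(np.float32)))
q=t[(t[:,2]>33)&(t[:,2]<43)&(abs(t[:,1])<13)]; print(len(q),np.median(q,0),q.min(0),q.max(0))
E
```

```text
jaw 146 [ 49.31027397 -12.35342466   6.85616438] [ 42.6 -13.8   5.6] [ 56.2 -10.2   8.4]
jaw 156 [49.32692308 12.26538462  6.81025641] [42.4  9.6  5.6] [56.6 13.9  8.4]
w 0.4699 F [ 0.01  0.39 -0.4 ] T [-0.008  0.013  0.03 ] p [518.91 241.65 115.55] t 8.05 sd [0. 0.]
[49.8  0.3 22.1] ((49.51329040527344, 0.44281843304634094), 7.597218036651611)
306 [54.9  0.3 37.2] [41.4 -9.2 35.4] [59.8  9.8 42.7]
```

Call:
{"name": "jog_arm", "arguments": {
  "increments": [
    {"x": 0.0003, "y": 0.0004, "z": 0.007, "twist": 0, "claw": 0.47},
    {"x": 0.0003, "y": 0.0004, "z": 0.014, "twist": 0, "claw": 0.47},
    {"x": 0.0003, "y": 0.0004, "z": 0.02, "twist": 0, "claw": 0.47},
    {"x": 0.0003, "y": 0.0004, "z": 0.0232, "twist": 0, "claw": 0.47},
    {"x": 0.0003, "y": 0.0004, "z": 0.0232, "twist": 0, "claw": 0.47},
    {"x": 0.0003, "y": 0.0004, "z": 0.0232, "twist": 0, "claw": 0.43},
    {"x": 0.0003, "y": 0.0004, "z": 0.0232, "twist": 0, "claw": 0.4},
    {"x": 0.0003, "y": 0.0004, "z": 0.0232, "twist": 0, "claw": 0.4}
  ]
}}

```text
t: 9.05
eef_pos: [519.3, 241.3, 92.5]
orientation: [[0.997, 0.071, -0.0], [0.071, -0.997, -0.001], [-0.0, 0.001, -1.0]]
wrist_force: [-0.0, -0.1, -0.8]
grip_width: 0.401
```

Run:
```python
from h import *
read(5);t,p,R=look()
q=t[(t[:,2]>-5)&(t[:,2]<4)&(abs(t[:,1])<8)]; print(np.median(q,0),cv2.minEnclosingCircle(q[:,:2].astype(np.float32)))
```

```text
w 0.4008 F [-0.03  0.11 -1.14] T [ 0.026  0.023 -0.011] p [519.25 241.24  92.45] t 9.25 sd [0.0024 0.2941]
jaw 186 [49.65913978 -9.40483871  7.42634409] [ 42.7 -13.6   5.7] [55.7 -6.2  8.4]
jaw 192 [49.6640625   9.36041667  7.42708333] [42.4  6.1  5.6] [55.7 13.9  8.4]
[49.5  0.2 -0.8] ((49.16220474243164, 0.18012742698192596), 7.585262298583984)
```

Call:
{"name": "jog_arm", "arguments": {
  "increments": [
    {"x": 0, "y": 0, "z": 0, "twist": 0, "claw": 0.38},
    {"x": 0, "y": 0, "z": 0, "twist": 0, "claw": 0.36},
    {"x": 0, "y": 0, "z": 0, "twist": 0, "claw": 0.36}
  ]
}}

```text
t: 9.72
eef_pos: [519.2, 241.2, 92.4]
orientation: [[0.997, 0.071, -0.0], [0.071, -0.997, -0.002], [-0.001, 0.002, -1.0]]
wrist_force: [-1.4, 0.1, 0.1]
grip_width: 0.36
```

Run:
```python
from h import *
read(8);t,p,R=look()
```

```text
w 0.3619 F [-0.28  0.04 -0.71] T [-0.002 -0.008  0.016] p [519.21 241.21  92.35] t 10.07 sd [0.0024 0.4735]
jaw 122 [49.56967213 -8.24180328  7.44918033] [ 42.1 -12.2   5.7] [56.1 -4.7  8.4]
jaw 80 [50.5425   8.03625  7.58625] [42.6  5.6  5.6] [55.6 11.6  8.4]
```

Call:
{"name": "jog_arm", "arguments": {
  "increments": [
    {"x": 0, "y": 0, "z": 0, "twist": 0, "claw": 0.35},
    {"x": 0, "y": 0, "z": 0, "twist": 0, "claw": 0.35}
  ]
}}

```text
t: 10.42
eef_pos: [519.2, 241.2, 92.4]
orientation: [[0.997, 0.071, -0.0], [0.071, -0.997, -0.002], [-0.0, 0.002, -1.0]]
wrist_force: [-0.2, -0.4, -0.3]
grip_width: 0.351
```

Run:
```python
from h import *
read(8);t,p,R=look()
```

```text
w 0.3538 F [-0.13 -0.03 -0.77] T [ 0.001 -0.003 -0.003] p [519.21 241.21  92.35] t 10.78 sd [0.002  0.3983]
jaw 72 [50.61944444 -7.74305556  7.58888889] [ 42.2 -11.2   5.6] [56.1 -4.7  8.4]
jaw 55 [51.68        7.93636364  7.42545455] [42.5  5.1  5.6] [56.1 11.1  8.4]
```

Call:
{"name": "jog_arm", "arguments": {
  "increments": [
    {"x": 0, "y": 0, "z": 0, "twist": 0, "claw": 0.347},
    {"x": 0, "y": 0, "z": 0, "twist": 0, "claw": 0.347}
  ]
}}

```text
t: 11.12
eef_pos: [519.2, 241.2, 92.4]
orientation: [[0.997, 0.071, -0.0], [0.071, -0.997, -0.002], [-0.001, 0.002, -1.0]]
wrist_force: [-0.6, -0.4, 0.2]
grip_width: 0.347
```

Run:
```python
from h import *
read(14)
```

```text
w 0.3491 F [-0.03 -0.06 -0.12] T [-0.03  -0.007 -0.005] p [519.22 241.2   92.35] t 11.78 sd [0.0017 0.6596]
```

Call:
{"name": "jog_arm", "arguments": {
  "increments": [
    {"x": 0, "y": 0, "z": 0, "twist": 0, "claw": 0.343},
    {"x": 0, "y": 0, "z": 0, "twist": 0, "claw": 0.343}
  ]
}}

```text
t: 12.08
eef_pos: [519.2, 241.2, 92.3]
orientation: [[0.997, 0.071, -0.0], [0.071, -0.997, -0.002], [-0.001, 0.002, -1.0]]
wrist_force: [0.1, 0.1, -1.4]
grip_width: 0.343
```

Run:
```python
from h import *
read(10); im,d=grab('wrist'); cv2.imwrite('pics/w9.png',cv2.resize(im[130:230,250:390],(784,560),interpolation=cv2.INTER_CUBIC)[...,::-1])
```

```text
w 0.3457 F [-0.09 -0.16 -0.67] T [-0.018 -0.009  0.002] p [519.22 241.21  92.35] t 12.53 sd [0.0019 0.7436]
```

View pics/w9.png

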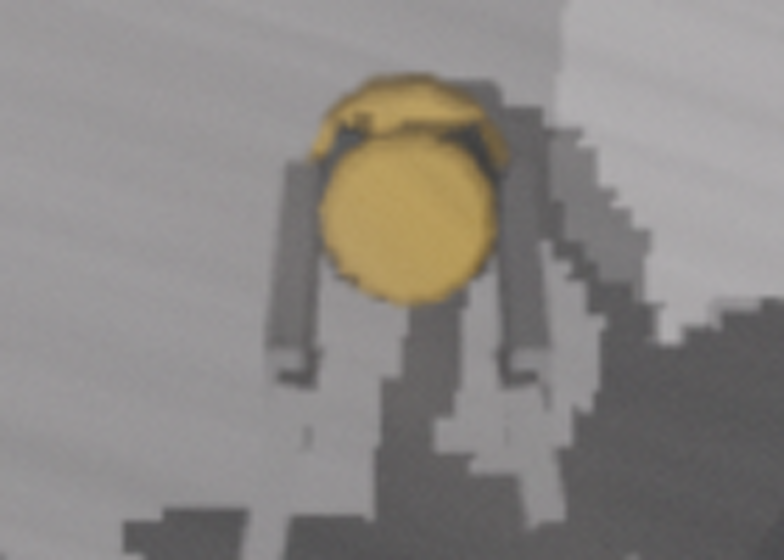

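The jaws are round the neck under the knob (410,215) and the blades are near parallel. A 1 mm lift will show whether they hold it.

```bash
cat >> h.py <<'E'
def knob():
    im,d=grab('wrist'); c=cloud(d,range(300,345),range(140,195)); t=c[:,2:]
    q=t[(abs(t[:,2]+1)<6)&(abs(t[:,1])<6)&(abs(t[:,0]-49.5)<6)]; print('knob',len(q),np.median(q,0),q[:,2].mean())
E
python3 - <<'E'
from h import *
knob()
E
```

```text
knob 626 [49.65  0.2  -0.9 ] -0.8361022364217252
```

Call:
{"name": "jog_arm", "arguments": {
  "increments": [
    {"x": 0, "y": 0, "z": -0.001, "twist": 0, "claw": 0.343},
    {"x": 0, "y": 0, "z": -0.001, "twist": 0, "claw": 0.343},
    {"x": 0, "y": 0, "z": -0.001, "twist": 0, "claw": 0.343}
  ]
}}

```text
t: 13.05
eef_pos: [519.2, 241.2, 93.4]
orientation: [[0.997, 0.071, -0.0], [0.071, -0.997, -0.002], [-0.001, 0.002, -1.0]]
wrist_force: [-0.1, 0.3, -0.3]
grip_width: 0.346
```

Run:
```python
from h import *
knob(); read(8)
```

```text
knob 624 [49.7  0.2 -0.8] -0.7323717948717948
w 0.3470 F [ 0.37  0.19 -1.28] T [-0.008  0.028  0.007] p [519.21 241.22  93.34] t 13.45 sd [0.002  0.4264]
```

It is gripped: the knob stayed fixed relative to the tool and the load is about 0.5 N. I lift it and carry it across.

Call:
{"name": "jog_arm", "arguments": {
  "increments": [
    {"x": 0, "y": 0, "z": -0.004, "twist": 0, "claw": 0.343},
    {"x": 0, "y": 0, "z": -0.012, "twist": 0, "claw": 0.343},
    {"x": 0, "y": 0, "z": -0.025, "twist": 0, "claw": 0.343},
    {"x": 0, "y": 0, "z": -0.04, "twist": 0, "claw": 0.343},
    {"x": 0, "y": 0, "z": -0.05, "twist": 0, "claw": 0.343},
    {"x": 0, "y": 0, "z": -0.055, "twist": 0, "claw": 0.343},
    {"x": 0, "y": 0, "z": -0.055, "twist": 0, "claw": 0.343}
  ]
}}

```text
t: 14.38
eef_pos: [519.3, 241.4, 148.8]
orientation: [[0.997, 0.071, 0.0], [0.071, -0.997, -0.001], [0.0, 0.001, -1.0]]
wrist_force: [0.4, -0.1, -0.6]
grip_width: 0.343
```

Run:
```python
from h import *
knob(); read(4)
_,_,p,R=load('wrist'); print(R.round(4))
yb=np.array([602.6-626.8,-215.6+373.7]); yb2=np.array([535.3-560.8,-225.8+383.6]); print([np.degrees(np.arctan2(-a[0],a[1])) for a in(yb,yb2)], np.degrees(np.arctan2(13.8,83.7)))
```

```text
knob 625 [49.7  0.2 -0.8] -0.7164799999999999
w 0.3461 F [-0.51  0.12 -1.09] T [ 0.012  0.032 -0.013] p [519.04 241.24 148.07] t 14.57 sd [0.0012 0.2091]
[[ 9.974e-01  7.140e-02  1.000e-04]
 [ 7.140e-02 -9.974e-01 -1.200e-03]
 [ 0.000e+00  1.200e-03 -1.000e+00]]
[np.float64(8.702585122495034), np.float64(9.179469685673714)] 9.362387810214452
```

Call:
{"name": "jog_arm", "arguments": {
  "increments": [
    {"x": -0.002, "y": 0.015, "z": 0, "twist": 0, "claw": 0.343},
    {"x": -0.005, "y": 0.045, "z": 0, "twist": 0, "claw": 0.343},
    {"x": -0.009, "y": 0.085, "z": 0, "twist": -0.01, "claw": 0.343},
    {"x": -0.013, "y": 0.13, "z": 0, "twist": -0.02, "claw": 0.343},
    {"x": -0.018, "y": 0.175, "z": 0, "twist": -0.03, "claw": 0.343},
    {"x": -0.022, "y": 0.22, "z": 0, "twist": -0.04, "claw": 0.343},
    {"x": -0.027, "y": 0.265, "z": 0, "twist": -0.05, "claw": 0.343},
    {"x": -0.031, "y": 0.31, "z": 0, "twist": -0.06, "claw": 0.343},
    {"x": -0.035, "y": 0.345, "z": 0, "twist": -0.06, "claw": 0.343},
    {"x": -0.036, "y": 0.36, "z": 0, "twist": -0.06, "claw": 0.343}
  ]
}}

```text
t: 15.88
eef_pos: [507.7, -123.4, 148.6]
orientation: [[0.992, 0.127, -0.002], [0.127, -0.992, -0.003], [-0.002, 0.002, -1.0]]
wrist_force: [-0.1, 0.1, -1.0]
grip_width: 0.346
```

Run:
```python
from h import *
s=monitor.state(); p=s['eef_pos'];R=s['orientation']; d=np.array([502.9,-312,120])-p; print(R.T@d, np.degrees(np.arctan2(R[1,0],R[0,0])))
```

```text
[-28.6575944  186.36645648  29.09620797] 7.307524750832608
```

Call:
{"name": "jog_arm", "arguments": {
  "increments": [
    {"x": -0.003, "y": 0.015, "z": 0, "twist": 0, "claw": 0.343},
    {"x": -0.007, "y": 0.045, "z": 0, "twist": -0.01, "claw": 0.343},
    {"x": -0.013, "y": 0.09, "z": 0, "twist": -0.02, "claw": 0.343},
    {"x": -0.02, "y": 0.135, "z": 0.005, "twist": -0.03, "claw": 0.343},
    {"x": -0.026, "y": 0.17, "z": 0.015, "twist": -0.03, "claw": 0.343},
    {"x": -0.0287, "y": 0.1864, "z": 0.025, "twist": -0.03, "claw": 0.343},
    {"x": -0.0287, "y": 0.1864, "z": 0.029, "twist": -0.03, "claw": 0.343},
    {"x": -0.0287, "y": 0.1864, "z": 0.029, "twist": -0.03, "claw": 0.343},
    {"x": -0.0287, "y": 0.1864, "z": 0.029, "twist": -0.03, "claw": 0.343}
  ]
}}

```text
t: 17.0
eef_pos: [503.5, -310.4, 120.4]
orientation: [[0.987, 0.159, -0.001], [0.159, -0.987, -0.002], [-0.002, 0.002, -1.0]]
wrist_force: [-0.1, -0.4, -1.1]
grip_width: 0.341
```

Run:
```python
from h import *
knob(); im=load('wrist')[0]; read(); cv2.imwrite('pics/w10.png',cv2.resize(im[60:210,220:420],(800,600),interpolation=cv2.INTER_CUBIC)[...,::-1])
```

```text
knob 617 [49.6 -0.2 -0.1] -0.08282009724473259
w 0.3464 F [ 0.99  0.7  -0.74] T [0.027 0.021 0.047] p [ 503.44 -310.69  120.47] t 17.05 sd [0. 0.]
```

View pics/w10.png

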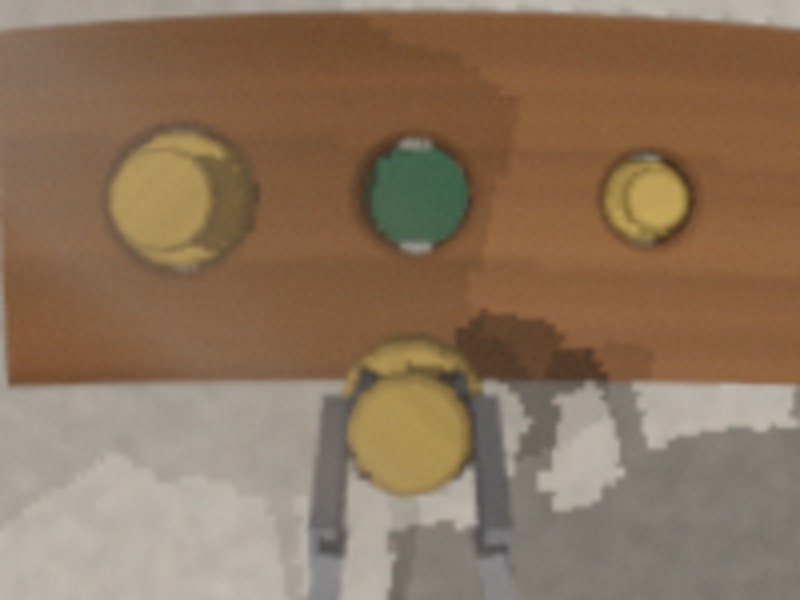

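The recess mouth is at crop (415,194), in line with the held weight's knob at (409,433). The block edge is parallel to the image, and the white nubs show at the near and far walls.

Run:
```python
from h import *
im,d,p,R=load('wrist')
c=cloud(d,range(300,350),range(85,135)); t=c[:,2:]
bt=w3(220+300/4,60+100/4,d),w3(220+540/4,60+300/4,d); print('blocktop',bt)
n='wrist'
def tool(u,v,z):
    w=atz(n,220+u/4,60+v/4,z,p,R); return (R.T@(w-p)).round(2),w
zt=p[2]-np.mean([b[2] for b in bt]); print('ztop',zt)
print('mouth',tool(415,194,zt))
for a in((357,195),(474,195),(415,133),(415,256)): print(a,tool(*a,zt)[0])
rgb=im[90:130,305:345].astype(int); m=(rgb[...,1]>rgb[...,0]+10); v,u=np.nonzero(m); print('green',u.mean()+305,v.mean()+90,u.min()+305,u.max()+305,v.min()+90,v.max()+90)
g=[w3(305+a,90+b,d,0) for a,b in zip(u,v)]; g=np.array(g); print('felt',np.median(g,0),g.min(0),g.max(0))
deep=t[(t[:,2]>np.mean([b[2] for b in bt])+3)]; print('hole',cv2.minEnclosingCircle(deep[:,:2].astype(np.float32)),deep.min(0),deep.max(0))
# blades / jaws / body
for U,V in((328,460),(492,460),(330,520),(492,520),(325,580),(495,580)): print((U,V),w3(220+U/4,60+V/4,d))
for U,V in((242,0),):pass
c=cloud(d,range(295,350),range(140,190)); t=c[:,2:]
k=t[(abs(t[:,2])<3.5)&(abs(t[:,1])<9)&(t[:,0]<60)]; print('knob',cv2.minEnclosingCircle(k[:,:2].astype(np.float32)))
b=t[(t[:,2]>12)&(t[:,2]<18)&(abs(t[:,1])<12)&(t[:,0]>50)]; print('body top',np.median(b,0),b.min(0),b.max(0))
for x in(20,24):
  pass
for U,V in((325,380),(486,380),(322,420),(488,420),(328,520),(478,520)): print(w3(120+U/2,50+V/2,d))
```

```text
blocktop (array([ 96.3, -20.1,  88.9]), array([58.5, 24.5, 89.3]))
ztop 31.265837499853944
mouth (array([78.31,  1.01, 88.93]), array([ 580.8, -299.1,   31.3]))
(357, 195) [78.2  -9.64 88.91]
(474, 195) [78.17 11.93 88.95]
(415, 133) [89.85  1.05 88.91]
(415, 256) [66.65  1.06 88.95]
green 324.10021786492376 108.4880174291939 313 336 97 120
felt [nan nan nan] [nan nan nan] [nan nan nan]
hole ((78.58131408691406, 0.9000000953674316), 11.180729866027832) [68.  -9.7 92.3] [ 89.5  11.5 106.3]
(328, 460) [47.2 -9.4 -4.9]
(492, 460) [47.3  9.4 -5.6]
(330, 520) [ 43.   -8.5 -16. ]
(492, 520) [ 42.8   8.8 -15.6]
(325, 580) [ 37.5  -8.9 -20.2]
(495, 580) [ 37.6   8.9 -20.4]
knob ((46.02615737915039, -0.08387570828199387), 10.3118896484375)
body top [56.2  0.3 15.2] [52.4 -8.5 12.2] [58.8  9.2 17.8]
[-40.  -37.2 119.4]
[-40.1  37.8 119.4]
[ 12.1 -18.5 -21.2]
[ 11.8  18.6 -20.6]
[ -2.3 -16.1 -39.1]
[ -2.4  15.2 -39. ]
  return _methods._mean(a, axis=axis, dtype=dtype,
  ret = ret.dtype.type(ret / rcount)
```

Run:
```python
from h import *
im,d,p,R=load('wrist')
t=[];
for v in range(140,190):
  for u in range(295,350):
    r,g,b=im[v,u].astype(int)
    if r-b>50 and d[v,u]>0: t.append(w3(u,v,d,0))
t=np.array(t); k=t[(abs(t[:,2]+.1)<2.5)]; print(len(k),cv2.minEnclosingCircle(k[:,:2].astype(np.float32)),k.min(0),k.max(0),k.mean(0))
A=np.c_[k[:,:2],np.ones(len(k))]; print('plane tilt',np.linalg.lstsq(A,k[:,2],rcond=None)[0])
c=cloud(d,range(312,338),range(97,121))[:,2:]; f=c[np.hypot(c[:,0]-78.5,c[:,1]-1)<8]; print('felt z',np.percentile(f[:,2],[5,25,50,75,95]))
```

```text
704 ((49.39841079711914, -0.29920560121536255), 7.218627452850342) [42.2 -7.4 -2. ] [56.2  6.5  2.3] [49.48082386 -0.24573864 -0.08252841]
plane tilt [ 0.01706217 -0.01271061 -0.92990188]
felt z [ 98.   98.6  99.1  99.6 100.3]
```

Call:
{"name": "jog_arm", "arguments": {
  "increments": [
    {"x": 0.006, "y": 0.0003, "z": 0, "twist": 0, "claw": 0.341},
    {"x": 0.016, "y": 0.0008, "z": 0, "twist": 0, "claw": 0.341},
    {"x": 0.025, "y": 0.0013, "z": 0.005, "twist": 0, "claw": 0.341},
    {"x": 0.029, "y": 0.0013, "z": 0.018, "twist": 0, "claw": 0.341},
    {"x": 0.029, "y": 0.0013, "z": 0.033, "twist": 0, "claw": 0.341},
    {"x": 0.029, "y": 0.0013, "z": 0.046, "twist": 0, "claw": 0.341},
    {"x": 0.029, "y": 0.0013, "z": 0.054, "twist": 0, "claw": 0.341},
    {"x": 0.029, "y": 0.0013, "z": 0.055, "twist": 0, "claw": 0.341},
    {"x": 0.029, "y": 0.0013, "z": 0.055, "twist": 0, "claw": 0.341}
  ]
}}

```text
t: 18.18
eef_pos: [532.3, -307.7, 65.6]
orientation: [[0.987, 0.159, -0.001], [0.159, -0.987, -0.003], [-0.001, 0.002, -1.0]]
wrist_force: [0.7, 0.4, -1.1]
grip_width: 0.348
```

Run:
```python
from h import *
read(6);knob(); im,d,p,R=load('wrist'); cv2.imwrite('pics/w11.png',cv2.resize(im[100:220,240:400],(800,600),interpolation=cv2.INTER_CUBIC)[...,::-1])
t=p+R@np.array([49.45,-.27,29.9]); print('foot world',t, R.round(4).tolist())
```

```text
w 0.3441 F [ 0.28  0.26 -1.12] T [-0.012  0.025 -0.003] p [ 532.41 -307.66   65.83] t 18.43 sd [0.0025 0.3565]
knob 618 [49.6 -0.2 -0.1] -0.08042071197411003
foot world [ 581.13001658 -299.57768793   35.84159611] [[0.9873, 0.1588, -0.0007], [0.1588, -0.9873, -0.0027], [-0.0011, 0.0026, -1.0]]
```

View pics/w11.png

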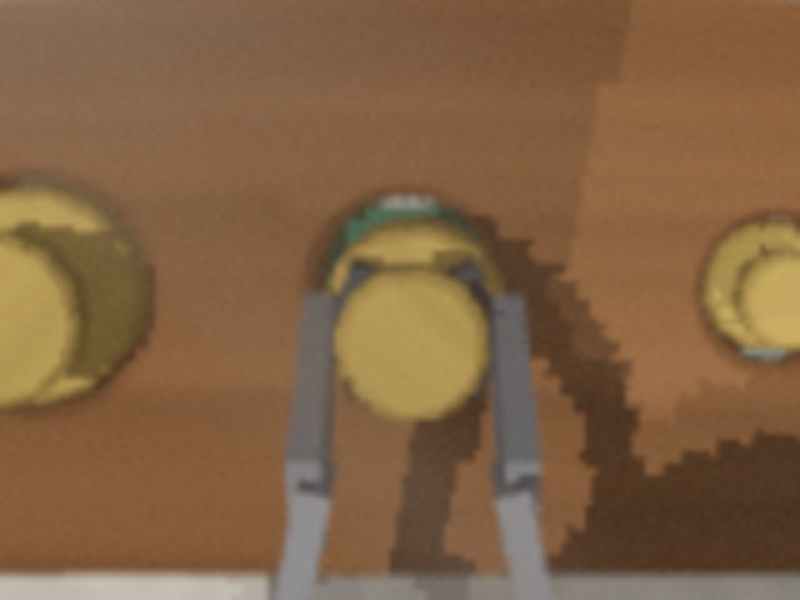

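The foot hangs just above the mouth, with the far nub at (410,203) and the body arc centred near u 415, so it is aligned within under 1 mm. I descend in stages, watching the force against a baseline Fz of about -1.1.

Call:
{"name": "jog_arm", "arguments": {
  "increments": [
    {"x": 0, "y": 0, "z": 0.003, "twist": 0, "claw": 0.341},
    {"x": 0, "y": 0, "z": 0.005, "twist": 0, "claw": 0.341},
    {"x": 0, "y": 0, "z": 0.007, "twist": 0, "claw": 0.341},
    {"x": 0, "y": 0, "z": 0.0085, "twist": 0, "claw": 0.341},
    {"x": 0, "y": 0, "z": 0.0085, "twist": 0, "claw": 0.341},
    {"x": 0, "y": 0, "z": 0.0085, "twist": 0, "claw": 0.341}
  ]
}}

```text
t: 19.27
eef_pos: [532.1, -307.6, 57.1]
orientation: [[0.987, 0.159, -0.001], [0.159, -0.987, -0.003], [-0.002, 0.002, -1.0]]
wrist_force: [-0.7, -0.0, -1.2]
grip_width: 0.344
```

Run:
```python
from h import *
read(6);knob()
```

```text
w 0.3449 F [ 0.1   0.01 -1.45] T [0.051 0.    0.01 ] p [ 532.15 -307.61   57.15] t 19.52 sd [0.0015 0.3722]
knob 623 [49.7 -0.2 -1.1] -1.0195826645264847
```

```bash
cat >> h.py <<'E'
def pitch():
    im,d,p,R=load('wrist'); t=cloud(d,range(285,360),range(150,240))[:,2:]
    for x0,x1,z0,z1 in((30,38,-24,-17),(21,28,-24,-17),(10,17,-34,-25),(0,8,-34,-25)):
        q=t[(t[:,0]>x0)&(t[:,0]<x1)&(t[:,2]>z0)&(t[:,2]<z1)&(abs(t[:,1])<20)&(abs(t[:,1])>5)]; print('x',x0,len(q),q[:,2].mean().round(2) if len(q) else '', q[:,1].min() if len(q) else '')
    q=t[(t[:,0]>38)&(t[:,0]<46)&(t[:,2]<9)&(t[:,2]>-25)&(abs(t[:,1])<16)&(abs(t[:,1])>8)]; print('slope',len(q),q.mean(0))
E
python3 - <<'E'
from h import *
pitch()
E
```

```text
x 30 252 -20.38 -11.8
x 21 182 -20.39 -13.9
x 10 0  
x 0 0  
slope 315 [ 42.16412698  -1.11492063 -15.31206349]
```

Call:
{"name": "jog_arm", "arguments": {
  "increments": [
    {"x": 0, "y": 0, "z": 0, "twist": 0, "claw": 0.338},
    {"x": 0, "y": 0, "z": 0, "twist": 0, "claw": 0.338},
    {"x": 0, "y": 0, "z": 0.001, "twist": 0, "claw": 0.338},
    {"x": 0, "y": 0, "z": 0.002, "twist": 0, "claw": 0.338},
    {"x": 0, "y": 0, "z": 0.003, "twist": 0, "claw": 0.338},
    {"x": 0, "y": 0, "z": 0.004, "twist": 0, "claw": 0.338},
    {"x": 0, "y": 0, "z": 0.005, "twist": 0, "claw": 0.338},
    {"x": 0, "y": 0, "z": 0.005, "twist": 0, "claw": 0.338}
  ]
}}

```text
t: 20.62
eef_pos: [532.3, -307.7, 52.1]
orientation: [[0.987, 0.159, -0.001], [0.159, -0.987, -0.003], [-0.001, 0.002, -1.0]]
wrist_force: [0.2, 0.5, -1.2]
grip_width: 0.342
```

Run:
```python
from h import *
read(6);knob();pitch()
```

```text
w 0.3440 F [ 0.82  0.23 -1.1 ] T [ 0.043 -0.115  0.007] p [ 532.24 -307.64   52.15] t 20.88 sd [0.0025 0.3472]
knob 622 [49.7 -0.2 -1.1] -0.9987138263665596
x 30 247 -20.31 -11.8
x 21 188 -20.19 -13.7
x 10 0  
x 0 0  
slope 310 [ 42.2416129   -1.41516129 -15.32483871]
```

Call:
{"name": "jog_arm", "arguments": {
  "increments": [
    {"x": 0, "y": 0, "z": 0.0, "twist": 0, "claw": 0.34},
    {"x": 0, "y": 0, "z": 0.0005, "twist": 0, "claw": 0.34},
    {"x": 0, "y": 0, "z": 0.001, "twist": 0, "claw": 0.34},
    {"x": 0, "y": 0, "z": 0.0015, "twist": 0, "claw": 0.34},
    {"x": 0, "y": 0, "z": 0.0015, "twist": 0, "claw": 0.34}
  ]
}}

```text
t: 21.6
eef_pos: [532.2, -307.6, 50.6]
orientation: [[0.987, 0.159, -0.001], [0.159, -0.987, -0.003], [-0.001, 0.002, -1.0]]
wrist_force: [0.6, -0.5, -0.7]
grip_width: 0.342
```

Run:
```python
from h import *
read(6);knob()
```

```text
w 0.3420 F [ 0.51  0.04 -0.81] T [ 0.025 -0.142  0.005] p [ 532.21 -307.63   50.66] t 21.85 sd [0.002  0.2008]
knob 626 [49.7 -0.2 -1. ] -0.9777955271565496
```

Call:
{"name": "jog_arm", "arguments": {
  "increments": [
    {"x": 0, "y": 0, "z": 0.0005, "twist": 0, "claw": 0.34},
    {"x": 0, "y": 0, "z": 0.001, "twist": 0, "claw": 0.34},
    {"x": 0, "y": 0, "z": 0.001, "twist": 0, "claw": 0.34}
  ]
}}

```text
t: 22.32
eef_pos: [532.4, -307.7, 49.9]
orientation: [[0.987, 0.159, -0.001], [0.159, -0.987, -0.003], [-0.001, 0.003, -1.0]]
wrist_force: [0.8, -0.1, 1.6]
grip_width: 0.339
```

Run:
```python
from h import *
read(6);knob();pitch()
```

```text
w 0.3403 F [0.39 0.44 1.7 ] T [ 0.143 -0.255  0.029] p [ 532.4  -307.67   49.84] t 22.57 sd [0.0014 0.4373]
knob 625 [49.7  0.3 -1.3] -1.24768
x 30 247 -20.51 -11.7
x 21 184 -20.43 -13.7
x 10 0  
x 0 0  
slope 315 [ 42.30222222  -1.48634921 -15.44031746]
```

Call:
{"name": "jog_arm", "arguments": {
  "increments": [
    {"x": 0, "y": 0, "z": 0.0003, "twist": 0, "claw": 0.34},
    {"x": 0, "y": 0, "z": 0.0004, "twist": 0, "claw": 0.34},
    {"x": 0, "y": 0, "z": 0.0004, "twist": 0, "claw": 0.34}
  ]
}}

```text
t: 23.05
eef_pos: [532.4, -307.7, 49.4]
orientation: [[0.987, 0.159, -0.001], [0.159, -0.987, -0.003], [-0.001, 0.003, -1.0]]
wrist_force: [-0.2, 0.6, 3.6]
grip_width: 0.341
```

Run:
```python
from h import *
read(8);knob()
```

```text
w 0.3417 F [0.16 0.36 3.55] T [ 0.179 -0.246  0.02 ] p [ 532.36 -307.68   49.41] t 23.40 sd [0.0021 0.3522]
knob 628 [49.5 -0.2 -1.7] -1.6896496815286626
```

Run:
```python
from h import *
pitch()
im,d,p,R=load('wrist'); c=cloud(d,range(285,365),range(100,150)); t=c[:,2:]; print('top block z',np.median(t[(t[:,0]>75)&(abs(t[:,1])<20)],0))
t=cloud(d,range(240,400),range(110,175))[:,2:]
b=t[(abs(t[:,1])<9)&(t[:,0]>53)&(t[:,0]<62)]; h=np.histogram(b[:,2],np.arange(-3,25,1)); print(h[0].tolist())
s=t[(b2:=(abs(t[:,1]-44)<3))&(t[:,0]>45)&(t[:,0]<56)]; print('small knob z',np.percentile(s[:,2],[5,25,50]) if len(s) else '')
s=t[(abs(t[:,1]+44)<4)&(t[:,0]>45)&(t[:,0]<56)]; print('big knob z',np.percentile(s[:,2],[5,25,50]) if len(s) else '')
```

```text
x 30 254 -20.41 -11.8
x 21 183 -20.4 -13.7
x 10 0  
x 0 0  
slope 312 [ 42.26730769  -1.23589744 -15.46570513]
top block z [78.9  0.3 18.1]
[33, 80, 32, 8, 8, 5, 11, 4, 2, 1, 22, 23, 7, 7, 7, 40, 85, 50, 9, 11, 60, 92, 63, 11, 4, 9, 7]
small knob z [21.46 22.1  22.4 ]
big knob z [13.925 14.7   15.55 ]
```

Run:
```python
from h import *
read(8);knob()
im,d,p,R=load('wrist'); t=[]
for v in range(150,200):
  for u in range(295,350):
    r,g,b=im[v,u].astype(int)
    if r-b>50 and d[v,u]>0: t.append(w3(u,v,d,0))
t=np.array(t); k=t[(abs(t[:,2]+1.7)<2)]; print(len(k),k.min(0),k.max(0),k.mean(0)); print(np.linalg.lstsq(np.c_[k[:,:2],np.ones(len(k))],k[:,2],rcond=None)[0])
```

```text
w 0.3425 F [0.4  0.41 3.77] T [ 0.164 -0.241  0.017] p [ 532.36 -307.67   49.4 ] t 23.85 sd [0.0019 0.6353]
knob 627 [49.7  0.3 -1.7] -1.6639553429027112
749 [41.9 -7.3 -3.5] [56.4  6.9  0.2] [49.38384513 -0.19305741 -1.6481976 ]
[-0.0038985  -0.0040165  -1.45645018]
```

The weight sits level and holds a steady 4.9 N or so relative to the hanging baseline. That is above the nub force, its foot is about 10.4 mm deep, and the felt was seen at 10.1 mm. I release.

Call:
{"name": "jog_arm", "arguments": {
  "increments": [
    {"x": 0, "y": 0, "z": 0, "twist": 0, "claw": 0.355},
    {"x": 0, "y": 0, "z": 0, "twist": 0, "claw": 0.38},
    {"x": 0, "y": 0, "z": 0, "twist": 0, "claw": 0.41},
    {"x": 0, "y": 0, "z": 0, "twist": 0, "claw": 0.44},
    {"x": 0, "y": 0, "z": 0, "twist": 0, "claw": 0.465},
    {"x": 0, "y": 0, "z": 0, "twist": 0, "claw": 0.465}
  ]
}}

```text
t: 24.7
eef_pos: [532.4, -307.7, 49.4]
orientation: [[0.987, 0.159, -0.001], [0.159, -0.987, -0.003], [-0.001, 0.003, -1.0]]
wrist_force: [0.2, -0.3, -0.6]
grip_width: 0.464
```

Run:
```python
from h import *
read(5);knob();t,p,R=look();pitch()
```

```text
w 0.4659 F [ 0.06  0.24 -0.36] T [ 0.022 -0.006 -0.019] p [ 532.35 -307.69   49.41] t 24.90 sd [0.0036 0.348 ]
knob 622 [49.7 -0.2 -1.7] -1.7070739549839227
jaw 162 [ 49.37777778 -12.17345679   6.90679012] [ 43.1 -13.9   5.6] [56.6 -9.6  8.4]
jaw 178 [49.4241573  12.07247191  6.99438202] [42.8  9.2  5.6] [56.7 13.8  8.4]
x 30 127 -21.1 -16.0
x 21 28 -20.04 -16.7
x 10 0  
x 0 0  
slope 454 [42.54030837  0.14493392 -8.23678414]
```

Call:
{"name": "jog_arm", "arguments": {
  "increments": [
    {"x": 0, "y": 0, "z": -0.005, "twist": 0, "claw": 0.465},
    {"x": 0, "y": 0, "z": -0.015, "twist": 0, "claw": 0.465},
    {"x": 0, "y": 0, "z": -0.03, "twist": 0, "claw": 0.465},
    {"x": 0, "y": 0, "z": -0.055, "twist": 0, "claw": 0.465},
    {"x": 0, "y": 0, "z": -0.08, "twist": 0, "claw": 0.465},
    {"x": -0.01, "y": 0, "z": -0.1, "twist": 0, "claw": 0.465},
    {"x": -0.02, "y": 0, "z": -0.105, "twist": 0, "claw": 0.465},
    {"x": -0.02, "y": 0, "z": -0.105, "twist": 0, "claw": 0.465}
  ]
}}

```text
t: 26.05
eef_pos: [511.3, -311.0, 154.7]
orientation: [[0.988, 0.157, -0.001], [0.157, -0.988, -0.003], [-0.002, 0.003, -1.0]]
wrist_force: [0.7, -0.1, -1.0]
grip_width: 0.463
```

Run:
```python
from h import *
im,d=grab('wrist'); read(); _,_,p,R=load('wrist'); cv2.imwrite('pics/w12.png',cv2.resize(im[70:250,200:440],(800,600),interpolation=cv2.INTER_CUBIC)[...,::-1])
t=cloud(d,range(300,345),range(90,150))[:,2:]; W=p+t@R.T
r=np.hypot(W[:,0]-581.2,W[:,1]+299.6); k=(r<6)&(W[:,2]<70); ring=(r>18)&(r<24)&(W[:,2]<60)
print('knob',np.median(W[k],0),'block top',np.median(W[ring,2]),'n',k.sum(),ring.sum())
pitch()
g=np.array([501.9,20.6,0]); 
print('tool yaw',np.degrees(np.arctan2(R[1,0],R[0,0])),'to grasp pose',R.T@(np.array([503.0,20.95,130])-p))
```

```text
w 0.4683 F [ 0.19 -0.61 -0.41] T [ 0.032 -0.044  0.019] p [ 511.89 -310.71  154.19] t 26.10 sd [0. 0.]
knob [ 581.21163638 -299.5772511    51.17227003] block top 31.23288571057975 n 176 806
x 30 126 -21.18 -15.9
x 21 26 -20.31 -16.6
x 10 0  
x 0 0  
slope 450 [42.59977778  0.05133333 -8.21377778]
tool yaw 9.05991385196683 to grasp pose [  44.15716762 -329.17895136   23.72616161]
```

View pics/w12.png

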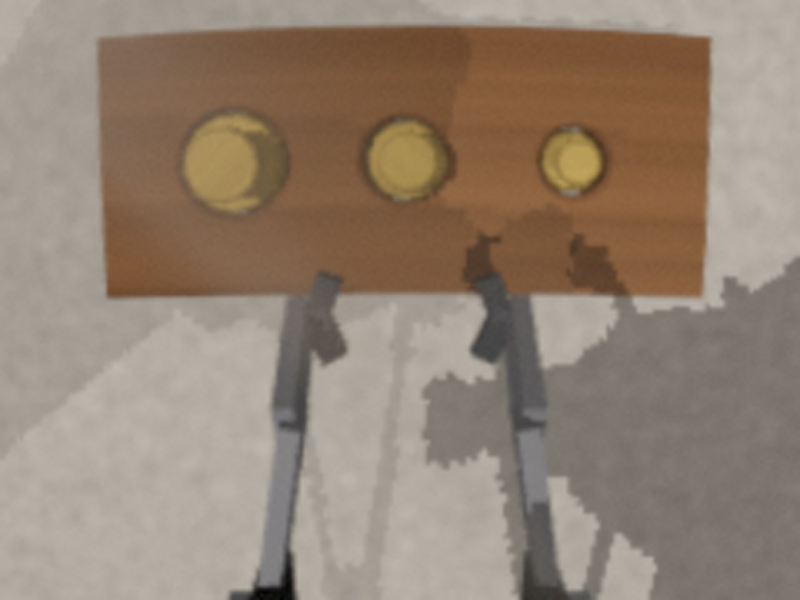

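The weight is seated level in its recess at crop (407,160), with its knob 19.9 mm above the block face (foot about 10.1 mm down). Its neighbours are undisturbed. Next I return the forceps.

Call:
{"name": "jog_arm", "arguments": {
  "increments": [
    {"x": 0.002, "y": -0.015, "z": 0, "twist": 0, "claw": 0.465},
    {"x": 0.006, "y": -0.045, "z": 0, "twist": 0.01, "claw": 0.465},
    {"x": 0.012, "y": -0.09, "z": 0, "twist": 0.03, "claw": 0.465},
    {"x": 0.018, "y": -0.14, "z": 0, "twist": 0.05, "claw": 0.465},
    {"x": 0.025, "y": -0.19, "z": 0, "twist": 0.07, "claw": 0.465},
    {"x": 0.032, "y": -0.24, "z": 0, "twist": 0.085, "claw": 0.465},
    {"x": 0.038, "y": -0.285, "z": 0, "twist": 0.085, "claw": 0.465},
    {"x": 0.042, "y": -0.315, "z": 0, "twist": 0.085, "claw": 0.465},
    {"x": 0.0442, "y": -0.329, "z": 0.01, "twist": 0.085, "claw": 0.465},
    {"x": 0.0442, "y": -0.329, "z": 0.024, "twist": 0.085, "claw": 0.465}
  ]
}}

```text
t: 27.35
eef_pos: [503.4, 22.0, 128.3]
orientation: [[0.997, 0.076, -0.001], [0.076, -0.997, -0.002], [-0.001, 0.002, -1.0]]
wrist_force: [-0.2, 0.2, -1.1]
grip_width: 0.47
```

Call:
{"name": "jog_arm", "arguments": {
  "increments": [
    {"x": 0, "y": 0, "z": 0, "twist": 0, "claw": 0.465},
    {"x": 0, "y": 0, "z": 0, "twist": 0, "claw": 0.465}
  ]
}}

```text
t: 27.6
eef_pos: [503.1, 20.6, 127.9]
orientation: [[0.997, 0.074, -0.002], [0.074, -0.997, -0.003], [-0.003, 0.003, -1.0]]
wrist_force: [-0.2, -0.0, -0.6]
grip_width: 0.466
```

Run:
```python
from h import *
read(3);t,p,R=look(); print('yaw',np.degrees(np.arctan2(R[1,0],R[0,0])),R.T@(np.array([503.2,20.93,22.5])-p))
_,d,_,_=load('wrist'); t=cloud(d,range(270,370),range(150,260))[:,2:]
for x0,x1 in((30,38),(21,28)):
    q=t[(t[:,0]>x0)&(t[:,0]<x1)&(abs(t[:,2]+21)<3)&(abs(t[:,1])<20)]; print(x0,len(q),np.median(q,0))
q=t[(t[:,0]>-12)&(t[:,0]<16)&(abs(t[:,2]+29)<3)&(abs(t[:,1])<20)]
for x0 in range(-12,16,7):
    a=q[(q[:,0]>x0)&(q[:,0]<x0+7)]; print('grip',x0,len(a),np.median(a,0) if len(a) else '')
```

```text
w 0.4649 F [-0.24  0.03 -0.68] T [ 0.025 -0.019 -0.004] p [503.33  20.8  128.19] t 27.70 sd [0.0024 0.0779]
jaw 167 [ 49.41976048 -12.18443114   6.94850299] [ 43.1 -13.9   5.6] [56.6 -9.7  8.4]
jaw 180 [49.37277778 12.03666667  6.9       ] [42.7  9.1  5.6] [56.7 13.9  8.4]
yaw 4.253970283798234 [-2.01923361e-01 -4.82987148e-02  1.06030002e+02]
30 276 [ 34.3  -14.15 -21.6 ]
21 231 [ 24.5  15.6 -21.5]
grip -12 0 
grip -5 0 
grip 2 0 
grip 9 2 [ 15.5  15.9 -26.2]
```

Call:
{"name": "jog_arm", "arguments": {
  "increments": [
    {"x": 0, "y": 0, "z": 0.015, "twist": 0, "claw": 0.465},
    {"x": 0, "y": 0, "z": 0.04, "twist": 0, "claw": 0.465},
    {"x": 0, "y": 0, "z": 0.065, "twist": 0, "claw": 0.465},
    {"x": 0, "y": 0, "z": 0.085, "twist": 0, "claw": 0.465},
    {"x": 0, "y": 0, "z": 0.097, "twist": 0, "claw": 0.465},
    {"x": 0, "y": 0, "z": 0.102, "twist": 0, "claw": 0.465},
    {"x": 0, "y": 0, "z": 0.1045, "twist": 0, "claw": 0.465},
    {"x": 0, "y": 0, "z": 0.1045, "twist": 0, "claw": 0.465},
    {"x": 0, "y": 0, "z": 0.1045, "twist": 0, "claw": 0.465}
  ]
}}

```text
t: 28.92
eef_pos: [503.7, 21.1, 24.6]
orientation: [[0.997, 0.075, 0.0], [0.075, -0.997, -0.002], [-0.0, 0.002, -1.0]]
wrist_force: [0.1, -0.7, -0.4]
grip_width: 0.467
```

Run:
```python
from h import *
read(5)
```

```text
w 0.4667 F [-0.11 -0.12 -0.41] T [ 0.017  0.004 -0.016] p [503.68  21.14  24.5 ] t 29.12 sd [0.0013 0.3427]
```

Call:
{"name": "jog_arm", "arguments": {
  "increments": [
    {"x": 0, "y": 0, "z": 0.0007, "twist": 0, "claw": 0.465},
    {"x": 0, "y": 0, "z": 0.0013, "twist": 0, "claw": 0.465},
    {"x": 0, "y": 0, "z": 0.0015, "twist": 0, "claw": 0.465},
    {"x": 0, "y": 0, "z": 0.0015, "twist": 0, "claw": 0.465}
  ]
}}

```text
t: 29.68
eef_pos: [503.5, 21.1, 22.8]
orientation: [[0.997, 0.075, -0.0], [0.075, -0.997, -0.002], [-0.001, 0.002, -1.0]]
wrist_force: [-0.4, -0.2, 0.4]
grip_width: 0.467
```

Run:
```python
from h import *
read(5)
```

```text
w 0.4641 F [ 0.18 -0.22 -0.5 ] T [ 0.012 -0.02  -0.013] p [503.57  21.12  22.8 ] t 29.88 sd [0.0028 0.535 ]
```

Call:
{"name": "jog_arm", "arguments": {
  "increments": [
    {"x": 0, "y": 0, "z": 0.0005, "twist": 0, "claw": 0.465},
    {"x": 0, "y": 0, "z": 0.001, "twist": 0, "claw": 0.465},
    {"x": 0, "y": 0, "z": 0.001, "twist": 0, "claw": 0.465}
  ]
}}

```text
t: 30.3
eef_pos: [503.6, 21.1, 21.8]
orientation: [[0.997, 0.074, -0.0], [0.074, -0.997, -0.002], [-0.0, 0.002, -1.0]]
wrist_force: [0.2, 0.5, -0.9]
grip_width: 0.465
```

Run:
```python
from h import *
read(5)
```

```text
w 0.4638 F [ 0.26  0.1  -0.57] T [-0.014 -0.025 -0.012] p [503.59  21.12  21.82] t 30.50 sd [0.0034 0.3694]
```

Call:
{"name": "jog_arm", "arguments": {
  "increments": [
    {"x": 0, "y": 0, "z": 0.0003, "twist": 0, "claw": 0.465},
    {"x": 0, "y": 0, "z": 0.0005, "twist": 0, "claw": 0.465},
    {"x": 0, "y": 0, "z": 0.0005, "twist": 0, "claw": 0.465}
  ]
}}

```text
t: 30.92
eef_pos: [503.6, 21.1, 21.6]
orientation: [[0.997, 0.074, -0.0], [0.074, -0.997, -0.002], [-0.0, 0.002, -1.0]]
wrist_force: [-0.5, 0.3, 5.4]
grip_width: 0.464
```

Run:
```python
from h import *
read(5)
```

```text
w 0.4643 F [-0.44 -0.15  5.46] T [0.02  0.117 0.013] p [503.63  21.11  21.64] t 31.12 sd [0.0019 0.2834]
```

Call:
{"name": "jog_arm", "arguments": {
  "increments": [
    {"x": 0, "y": 0, "z": -0.0003, "twist": 0, "claw": 0.465},
    {"x": 0, "y": 0, "z": -0.0003, "twist": 0, "claw": 0.465},
    {"x": 0, "y": 0, "z": 0, "twist": 0, "claw": 0.5},
    {"x": 0, "y": 0, "z": 0.0005, "twist": 0, "claw": 0.54},
    {"x": 0, "y": 0, "z": 0.001, "twist": 0, "claw": 0.58},
    {"x": 0, "y": 0, "z": 0.001, "twist": 0, "claw": 0.65},
    {"x": 0, "y": 0, "z": 0.001, "twist": 0, "claw": 0.8},
    {"x": 0, "y": 0, "z": 0.001, "twist": 0, "claw": 0.85},
    {"x": 0, "y": 0, "z": 0.001, "twist": 0, "claw": 0.85}
  ]
}}

```text
t: 32.3
eef_pos: [503.7, 21.1, 20.7]
orientation: [[0.997, 0.074, 0.0], [0.074, -0.997, -0.002], [-0.0, 0.002, -1.0]]
wrist_force: [0.3, 1.1, -0.5]
grip_width: 0.847
```

Call:
{"name": "jog_arm", "arguments": {
  "increments": [
    {"x": 0, "y": 0, "z": -0.008, "twist": 0, "claw": 0.85},
    {"x": 0, "y": 0, "z": -0.025, "twist": 0, "claw": 0.85},
    {"x": 0, "y": 0, "z": -0.05, "twist": 0, "claw": 0.85},
    {"x": 0, "y": 0, "z": -0.09, "twist": 0, "claw": 0.85},
    {"x": -0.01, "y": 0, "z": -0.13, "twist": 0, "claw": 0.85},
    {"x": -0.03, "y": 0, "z": -0.16, "twist": 0, "claw": 0.85},
    {"x": -0.05, "y": 0, "z": -0.16, "twist": 0, "claw": 0.85},
    {"x": -0.05, "y": 0, "z": -0.16, "twist": 0, "claw": 0.85}
  ]
}}

```text
t: 33.3
eef_pos: [452.6, 17.6, 181.5]
orientation: [[0.997, 0.074, 0.0], [0.074, -0.997, -0.002], [0.0, 0.002, -1.0]]
wrist_force: [-0.4, -0.0, -0.0]
grip_width: 0.852
```

Run:
```python
from h import *
im,d=grab('wrist'); read(); _,_,p,R=load('wrist'); a=cv2.resize(im[50:310,120:520],(600,390),interpolation=cv2.INTER_CUBIC)
cv2.imwrite('pics/w13.png',a[...,::-1])
t=cloud(d,range(240,380),range(60,260))[:,2:]; W=p+t@R.T
k=(W[:,2]>40)&(W[:,2]<60)&(W[:,0]<540)&(W[:,1]>-12)&(W[:,1]<53)
for x0,x1 in((405,420),(420,440),(450,475),(480,500),(505,520),(528,540)):
    q=W[k&(W[:,0]>x0)&(W[:,0]<x1)]; print(x0,len(q),np.median(q[:,2]).round(2) if len(q) else '',q[:,1].min().round(1) if len(q) else '',q[:,1].max().round(1) if len(q) else '')
im,d=grab('top'); 
for n,u,v in(('bow',324,265),): print(atd('top',u,v,d))
```

```text
w 0.8517 F [0.77 0.8  0.42] T [ 0.009 -0.05   0.023] p [453.82  17.83 181.3 ] t 33.35 sd [0. 0.]
405 199 43.12 4.9 23.2
420 140 43.16 4.2 29.3
450 189 43.18 -1.1 38.9
480 226 51.1 -3.9 46.1
505 191 51.21 -4.2 49.0
528 88 43.21 -2.9 49.1
[375.   21.4 728.5]
```

Run:
```python
from h import *
im,d=grab('scene'); c=camera_params('scene'); T=np.array(c['camera_from_world']); f=200/np.tan(np.radians(c['vertical_fov'])/2)
def ht(P,r=4):
    q=T[:3,:3]@np.array(P)+T[:3,3]; u,v=f*q[0]/q[2]+c['cx'],f*q[1]/q[2]+c['cy']
    return [max(atd('scene',a,b,d)[2] for a in range(int(u)-2,int(u)+3) for b in range(int(v)-2,int(v)+3))]
for n,P in(('knob50',(581.2,-299.6,50)),('big',(574.5,-256,50)),('small',(588.5,-343,37)),('pan',(564,240,62))): print(n,ht(P))
read(); print(arm.close_job())
```

```text
knob50 [np.float64(51.9)]
big [np.float64(645.8)]
small [np.float64(39.3)]
pan [np.float64(64.3)]
w 0.8521 F [-0.59  0.35 -0.36] T [-0.041  0.051  0.052] p [454.62  17.9  180.74] t 33.45 sd [0. 0.]
the job is handed in; nothing more can be done
None
```

The 50 g weight is in its recess and the forceps are back on their rest. I handed the job in at about 33.5 s of the 64 s, with the gripper open and clear of everything.

**What I did:** I took the forceps by the grips and gripped the weight by its neck. I lifted it off the pan, set it into the recess, pressed it to about 4.9 N (a steady reading) and let go. Then I laid the forceps on both bars.

**What the last checks showed:**
- **Weight:** it was level while held. After release its knob stood 19.9 mm above the block face, so the foot was about 10.1 mm down. The depth camera had put the felt at about 10.1 mm.
- **Neighbours:** the last viewed picture showed the 100 g and 20 g weights in their places.
- **Forceps:** the blade tops read 43.1–43.2 mm at every point along their length (the camera reads about 1.2 mm high), so they lie level. I put them down where I had found them.
- **Pan:** it reads clear.

**What is uncertain or did not agree:**
- **Bedding:** between about 2.8 N and 4.9 N the camera saw no further sinking of the weight, and no clear spring-back on release. The jaws slid about 0.4 mm on the neck instead. The force says it is bedded, but the depth does not confirm it separately.
- **Squeeze:** I set it by claw position and estimated roughly 20–25 N per side. One brief step may have reached about 33 N, above the 30 N that may mark the neck.
- **Slips:** the weight also slid about 0.7–1 mm in the jaws during the carry and on entering the recess.
- **Setting down:** the forceps pressed on the rest with about 6 N before I eased off (about 9 N at pick-up).
- **Final height check:** the 100 g weight's reading (646 mm) was a bad sample, so that check failed. I never rechecked the beaker and jar.
- **Pictures:** the viewer's limit was reached, so I checked the forceps' return by depth only.

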